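Set the swivel vise to the mitre mark

TASK

The brass bar in the swivel vise is to be sawn at the mitre angle marked in red on the scale: put the T-handled box key on the square clamp bolt and loosen it, let go of the key and swing the vise until its brass pointer lines up with the red mark, then take the key again and tighten the bolt so that the vise is locked there. Leave the key standing upright on the bolt and do not push the other things on the bench about.

Things in the scene. Friction and masses are not known exactly. Their poses are not given: they have to be found in the camera images.
- key_bar (a point): T-handled steel box key, 97 mm tall, 0.15 kg, standing upright on its foot. Point: centre of its dark horizontal cross-bar (70 mm long, 12 wide, 12 thick), 91 mm above the foot's lower end; x along the bar, z up the stem (square, 12 mm thick, flush with the bar's sides). Foot resting on the bolt's washer, it is 79 mm above bolt_head, 121 mm above the bench.
- key_foot (a point): Centre of the lower end of the same key's foot: a square box 27 mm wide, 28 mm tall, open below with a square hole 18.6 mm wide and 22 mm deep (mouth chamfered 3 mm), its flats parallel to the cross-bar, so that it goes on the bolt in four headings a quarter turn apart. Axes as key_bar.
- bolt_head (a point): Square head of the clamp bolt: dark steel, 16 mm across flats, 12 mm tall above its washer, plus a dome 5 mm high to lead the key on; about 10 degrees of play each way in the key. It stands 64 mm from the swivel axis, opposite the tail, and goes round with the vise. Point: centre of the flat top, 42 mm above the bench; x and y square to its flats, turning with it, z up.
- clamp_bolt (a joint): Turn of the clamp bolt in the vise (rad): 0 to 0.08 as found, tight; grows anticlockwise seen from above (loosening), stop at 1.25. Over 0.5 the clamp is free (over 0.6 counts as loosened), below that its foot grips; below 0.15 it is tight; solid stop at -0.1. Takes about 0.3 N m to turn, stays where it is left.
- vise_swivel (a joint): Turn of the vise on its base (rad), anticlockwise seen from above, range -0.6 to 0.85. Clamped it is locked (it would take over 20 N at the tail to force it); loosened it swings with about 3 N at the tail and stays where it is left. The clamp's foot is finely serrated: tightening may draw the vise up to 1.3 degrees to the nearest tooth.
- swivel_axis (a point): Upright axis of the swivel base: grey-green round base 168 mm in diameter, bolted to the bench. The point lies on the axis at the scale's surface, 16 mm above the bench.
- vise_tail (a point): Tail block of the small grey-green vise, to be held for swinging: 30 mm wide, 32 long, from 28 to 60 mm above the bench, 92 mm from the swivel axis. Point: near its centre, 46 mm above the bench; x points to the axis, y across the width, z up. Screw and tommy bar stick out 40 mm behind it, up to 75 mm high; the jaws before it hold a 120 mm brass bar across, its top 78 mm high.
- pointer_tip (a point): Tip of the brass pointer on the vise's turntable, 64 mm from the swivel axis, 100 degrees anticlockwise from the direction axis-to-bolt.
- red_mark (a point): Inner end of the red line of the index clip on the scale, 64 mm from the swivel axis, fixed. The line is 3 mm wide. It lies 20 to 70 degrees anticlockwise (seen from above) of the pointer as found.
- steel_block: bystander: polished steel bench block, 64x64x20 mm, on the right behind the key
- doming_block: bystander: steel cube with round hollows, 42 mm, behind the vise on the left

How it is judged:
By the outcome, as a careful person would: the job done as asked, in the order asked, and still so for the second after the job is handed in, with the robot touching nothing.
It also fails if it takes over 54 s, if anything falls off the work surface, if the arm or the gripper's body presses on something with over 40 N, if the wrist force passes 120 N, or if a joint passes its speed limit or range.

ROBOT

A 6-joint arm with a two-finger parallel gripper is mounted at the origin on a cart in front of the work surface, level with it; the furniture and walls round the work are solid. World frame = base frame: x ahead of the robot, y to its left, z up, the work surface at z = 0. Lengths are in mm, angles in rad, forces in N, time in s.
With the tool pointing down it reaches from about 275 to 750 mm from the base axis. Payload 10.2 kg.
Tool frame: the origin (TCP) lies midway between the tips of the shut fingers; the grasp point (between the pads) lies 19 mm behind it; x points along the fingers, y is the direction in which the jaws open and shut, and the axes are right-handed (so a half turn about x gives the same grasp; the last joint's range is limited). The gripper opens to 85 mm and grips with 20 to 120 N. Pads are 22 mm wide; open, the fingers measure 114 mm over their backs; the gripper's body (76 mm by 85 mm) begins 54 mm behind the grasp point. The pads swing forward as they close: fully open they stand 13 mm farther back than shut.
Start: joints at [0.976, 0.313, 1.498, -0, 1.331, -0.223], TCP at [190.742, 489.131, 231.294] pointing down, gripper open.
Joint ranges: [-2.94, 2.94], [-0.97, 2.17], [0.19, 2.56], [-1.23, 4.37], [0.02, 3.11], [-2.88, 2.88]. Speed limits (rad/s): [2.39, 2.39, 3.01, 3.14, 3.14, 3.14].

INTERFACE

Orientations are given as a unit quaternion [w, x, y, z].
In Python, from rig import ctrl gives the robot as it stands.
- The arm moves only by the tool arm_command, never from a script. Its argument "plan" is a list of rows, each a list of 5 numbers: the shift along the tool's x, y, z in m, then the turn about the tool's x in rad, then the opening, from 0 (shut) to 1 (fully open). A call has 1 to 12 rows; each row shifts and turns the commanded pose from where the row before left it, along the tool's axes as they then stand; what a row does not reach is not made up. A row lasts 1/8 s, in which the tool goes at most 62.5 mm and 10.7 degrees, less where a joint would pass 70% of its speed; a pose out of reach is approached as far as the arm can. A call with a gripper value outside its range is refused whole. The fingers move at their own pace and stop on an object; "squeeze" is the grip in N (left out, the last holds). Time passes only in rows, so rows that do not move let the fingers close. It gives the time, the measured TCP pose, the force and the opening at its end, in the units of the state.
- ctrl.sense(): the state, without advancing time (a new reading comes with each control period).
- ctrl.capture(name): name is "scene" or "top" or "wrist"; returns a dict with "color" (420x560x3 uint8, red, green, blue), "fx", "fy", "cx", "cy" (pixels), "k1" (the pictures are not rectified: a ray, as slopes to the right and down, at radius r is drawn at 1 + k1 r^2 times it, then the intrinsics apply), "xyz" and "orientation" of the camera in the world; the wrist camera has in their place "hand_eye" (4x4, takes a point from camera to tool coordinates, whose origin is the TCP and whose axes are the tool frame's). Camera axes: x right, y up, looking along -z (the intrinsics and any distortion apply to the point x, -y, -z); pixel columns grow to the right and rows downward; lengths in mm; the calibration is good to about 2 mm. A picture is of the moment at which its call begins: read the wrist's pose just before it. There is no depth.
- ctrl.finish_job(): hands the job in, once; it reports no verdict.
Trained networks look in the newest picture that a camera, given by its name, has taken for a name from the list of things; names that differ only in an ending like _2 or _b are one class to them, and where a whole thing is asked for, a point or a joint stands for the part that bears it (a point fixed in the world has none). Each returns a list of dicts, best first, with "score" (0 to 1); they miss things now and then, are a little off and sometimes report something else, mostly with a low value. They report only what shows in the picture. A call takes as long as a camera call.
- ctrl.spot_in(camera, query): "uv" ([column, row] in pixels, amid what is visible of it).
- ctrl.regions_of(camera, query): "mask" (420x560 bool, what is visible of it) and "uv" ([column, row] in pixels, amid what is visible of it).
- ctrl.place_of(camera, query): "uv" ([column, row] in pixels: a listed point, or the origin of a listed thing).
The state is a dict: "time_s": time; "joints": joint angles; "dq": joint speeds; "tau": joint torques, N m; "eef_pos": TCP position; "ee_rot": TCP orientation; "force": force on the tool from outside, world axes, zero at the start; "wrist_torque": the same for the moment, N m; "grip_width": opening from 0.0 (shut) to 1.0 (fully open).
Only numpy, scipy, OpenCV 4.12 (cv2) and the standard library are available. Lean on these libraries where they do the work, as an engineer would, in place of code of your own. Each camera call takes 0.05 s, during which the arm holds its last target.

## Working session

There is one attempt and no reset: what is moved stays moved. The work goes in short steps, Python scripts to look and compute and a tool call to move; the robot and the scene stay as the last step left them, time stands still between calls to the robot, and variables do not carry over. Pictures are saved under pics/ and viewed, and the job is handed in when it is done.

Besides the shell and the picture viewer there is one more tool, called after "Emit:" as name(argument=value, ...), one argument or row to a line, values as JSON. arm_command: Moves the arm, as the interface text tells. Its arguments: {"type":"object","properties":{"plan":{"type":"array"},"squeeze":{"type":"number"}},"required":["plan"]}

```bash
ls; mkdir -p pics; cat > h.py <<'E'
import numpy as np, cv2
from rig import ctrl
from scipy.spatial.transform import Rotation as R
def rot(q): return R.from_quat([q[1],q[2],q[3],q[0]]).as_matrix()
def snap(name,fn=None):
    s=ctrl.sense(); c=ctrl.capture(name)
    if fn: cv2.imwrite('pics/'+fn+'.png',cv2.cvtColor(c['color'],cv2.COLOR_RGB2BGR))
    if name=='wrist':
        T=np.eye(4);T[:3,:3]=rot(s['ee_rot']);T[:3,3]=s['eef_pos']
        M=T@np.array(c['hand_eye'])
        c['Rw']=M[:3,:3];c['o']=M[:3,3]
    else:
        c['Rw']=rot(c['orientation']);c['o']=np.array(c['xyz'])
    return c
def ray(c,uv):
    x=(uv[0]-c['cx'])/c['fx'];y=(uv[1]-c['cy'])/c['fy']
    rd=np.hypot(x,y);r=rd
    for _ in range(30): r=rd/(1+c['k1']*r*r)
    k=r/rd if rd>0 else 1
    return c['Rw']@np.array([x*k,-y*k,-1])
def atz(c,uv,z):
    d=ray(c,uv);return c['o']+d*(z-c['o'][2])/d[2]
def proj(c,p):
    q=c['Rw'].T@(np.array(p)-c['o']);x=q[0]/-q[2];y=-q[1]/-q[2]
    f=1+c['k1']*(x*x+y*y)
    return np.array([c['cx']+c['fx']*x*f,c['cy']+c['fy']*y*f])
Z=dict(key_bar=91,key_foot=0,bolt_head=42,swivel_axis=16,vise_tail=46,pointer_tip=16,red_mark=16)
def st():
    s=ctrl.sense()
    print('t',round(s['time_s'],2),'pos',np.round(s['eef_pos'],1),'q',np.round(s['ee_rot'],4),'F',np.round(s['force'],1),'M',np.round(s['wrist_torque'],2),'g',round(s['grip_width'],3),'j',np.round(s['joints'],3))
    return s
E
python3 - <<'E'
from h import *
s=st();print(rot(s['ee_rot']).round(3))
for n in ['scene','top','wrist']:
    c=snap(n,n+'0');print(n,c['o'].round(0),c['fx'],c['k1'],(-c['Rw'][:,2]).round(2))
    for q in Z:
        for d in ctrl.place_of(n,q)[:2]:
            print(q,np.round(d['uv'],1),round(d['score'],2),atz(c,d['uv'],Z[q]).round(1))
E
```

```text
pics
t 0.0 pos [190.6 488.9 230.7] q [ 0.6947  0.1303  0.6951 -0.1311] F [0.3 0.4 0.3] M [-0.03 -0.    0.03] g 1.004 j [ 0.976  0.313  1.498  0.     1.331 -0.223]
[[-0.001  0.363  0.932]
 [-0.001  0.932 -0.363]
 [-1.    -0.001 -0.   ]]
scene [-282. -602.  903.] 515.1376863602316 -0.04117845823774492 [ 0.67  0.44 -0.6 ]
key_bar [324.9 266.4] 0.92 [ 510.  -222.5   91. ]
key_foot [320.9 299.7] 0.64 [ 492.9 -229.8   -0. ]
bolt_head [270.7 211.2] 0.56 [663.9  34.3  42. ]
swivel_axis [261.  233.1] 0.75 [596.3  19.   16. ]
vise_tail [239.7 241.6] 0.72 [507.   22.3  46. ]
pointer_tip [240.2 221.8] 0.86 [602.6  94.4  16. ]
top [ 548.    5. 1038.] 482.91508691498257 -0.026884637678245938 [ 0.04  0.   -1.  ]
key_bar [404.  251.1] 0.66 [ 499.6 -218.8   91. ]
key_bar [281.4 196.2] 0.26 [600.1  24.4  91. ]
key_foot [388.1 249.9] 0.77 [ 496.5 -206.1    0. ]
key_foot [276.5 242.1] 0.39 [506.2  33.8   0. ]
bolt_head [280.8 165.2] 0.47 [667.1  28.6  42. ]
swivel_axis [282.  200.3] 0.86 [595.6  24.4  16. ]
vise_tail [277.7 241.4] 0.84 [509.6  30.1  46. ]
pointer_tip [250.8 203.9] 0.69 [586.   90.3  16. ]
red_mark [260.5 223.1] 0.37 [546.   68.4  16. ]
wrist [117. 519. 374.] 294.41071747426116 -0.02853108411224784 [ 0.29 -0.11 -0.95]
```

View pics/scene0.png

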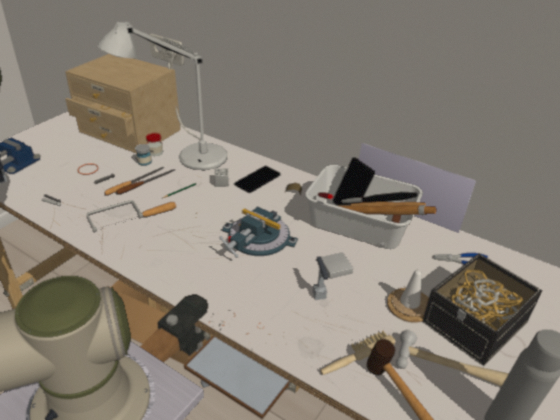

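View pics/top0.png

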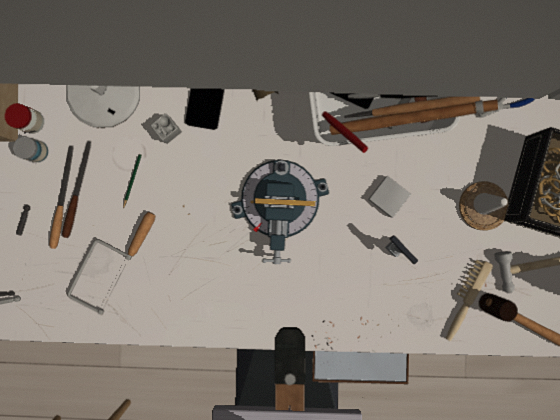

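```bash
python3 - <<'E'
import cv2
a=cv2.imread('pics/top0.png');b=a[130:290,200:360]
cv2.imwrite('pics/top0c.png',cv2.resize(b,(600,600),interpolation=cv2.INTER_CUBIC))
b=a[190:300,340:450]
cv2.imwrite('pics/top0k.png',cv2.resize(b,(550,550),interpolation=cv2.INTER_CUBIC))
E
```

```text
(no output)
```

View pics/top0c.png

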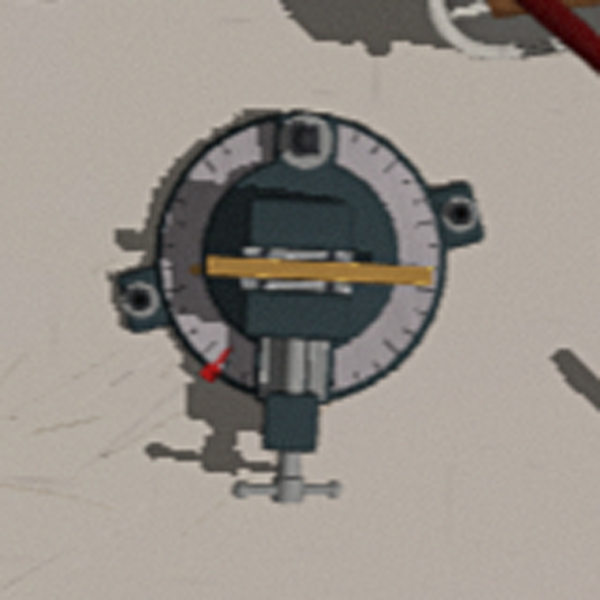

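View pics/top0k.png

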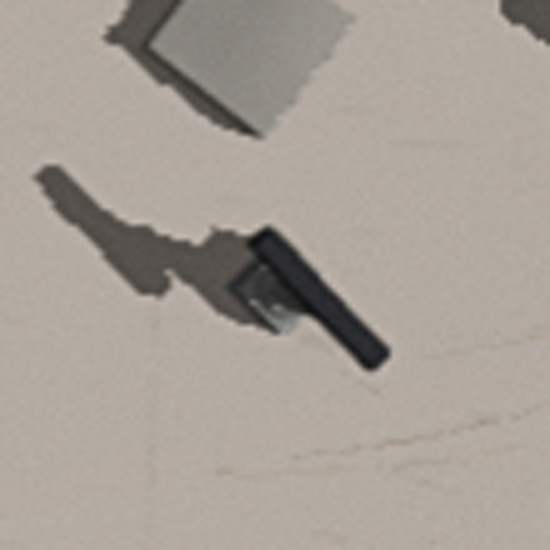

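The top view shows the vise at about (282,200), with the tail towards the robot. The bolt is at (281,166), the red mark's inner end at (261,223) and the key bar runs (393,238) to (416,262). The pointer has to go about 40° anticlockwise.

```bash
cat >> h.py <<'E'
def plan(pos,yaw_y,n,start=None):
    """rows to reach TCP pos with tool y at world yaw (deg)"""
    if start is None:
        s=ctrl.sense();p=np.array(s['eef_pos'],float);M=rot(s['ee_rot']);y0=np.degrees(np.arctan2(M[1,1],M[0,1]))
    else: p,y0=np.array(start[0],float),start[1]
    dy=(yaw_y-y0+180)%360-180; d=(np.array(pos)-p)/n
    print('from',p.round(1),round(y0,2),'turn total',round(np.radians(-dy),4))
    for i in range(n):
        a=np.radians(y0+dy*i/n)
        y=np.array([np.cos(a),np.sin(a),0]);z=np.array([np.sin(a),-np.cos(a),0])
        print([round(-d[2]/1000,4),round(d@y/1000,4),round(d@z/1000,4),round(np.radians(-dy/n),4)])
E
python3 - <<'E'
from h import *
plan([502,-219,190],-47,15)
c=snap('top')
a,b=[atz(c,u,97) for u in [(393,237.6),(415.6,261.6)]];print(a,b,np.degrees(np.arctan2(*(a-b)[[1,0]])),np.linalg.norm(a-b))
E
```

```text
from [190.8 489.1 231.3] 68.7 turn total 2.0193
[np.float64(0.0028), np.float64(-0.0364), np.float64(0.0365), np.float64(0.1346)]
[np.float64(0.0028), np.float64(-0.0312), np.float64(0.041), np.float64(0.1346)]
[np.float64(0.0028), np.float64(-0.0254), np.float64(0.0449), np.float64(0.1346)]
[np.float64(0.0028), np.float64(-0.0192), np.float64(0.0479), np.float64(0.1346)]
[np.float64(0.0028), np.float64(-0.0126), np.float64(0.05), np.float64(0.1346)]
[np.float64(0.0028), np.float64(-0.0058), np.float64(0.0512), np.float64(0.1346)]
[np.float64(0.0028), np.float64(0.0012), np.float64(0.0516), np.float64(0.1346)]
[np.float64(0.0028), np.float64(0.0081), np.float64(0.0509), np.float64(0.1346)]
[np.float64(0.0028), np.float64(0.0148), np.float64(0.0494), np.float64(0.1346)]
[np.float64(0.0028), np.float64(0.0213), np.float64(0.0469), np.float64(0.1346)]
[np.float64(0.0028), np.float64(0.0274), np.float64(0.0437), np.float64(0.1346)]
[np.float64(0.0028), np.float64(0.0331), np.float64(0.0396), np.float64(0.1346)]
[np.float64(0.0028), np.float64(0.0381), np.float64(0.0348), np.float64(0.1346)]
[np.float64(0.0028), np.float64(0.0424), np.float64(0.0294), np.float64(0.1346)]
[np.float64(0.0028), np.float64(0.046), np.float64(0.0234), np.float64(0.1346)]
[ 525.46255387 -195.34098617   97.        ] [ 480.1386595  -240.38955783   97.        ] 44.82544704821211 63.9032801156998
```

Emit:
arm_command(
  plan=[
    [0.003, -0.036, 0.037, 0.135, 1],
    [0.003, -0.031, 0.041, 0.135, 1],
    [0.003, -0.025, 0.045, 0.135, 1],
    [0.003, -0.019, 0.048, 0.135, 1],
    [0.003, -0.013, 0.05, 0.135, 1],
    [0.003, -0.006, 0.051, 0.135, 1],
    [0.003, 0.001, 0.052, 0.135, 1],
    [0.003, 0.008, 0.051, 0.135, 1],
    [0.003, 0.015, 0.049, 0.135, 1],
    [0.003, 0.021, 0.047, 0.135, 1],
    [0.003, 0.027, 0.044, 0.135, 1],
    [0.003, 0.033, 0.04, 0.135, 1],
  ],
  squeeze=80,
)

```text
time_s: 2.75
eef_pos: [438.7, -80.0, 195.4]
ee_rot: [0.383, 0.595, 0.383, -0.594]
force: [0.2, 0.9, 0.1]
grip_width: 0.998
```

Emit:
arm_command(
  plan=[
    [0.003, 0.038, 0.035, 0.135, 1],
    [0.003, 0.042, 0.029, 0.135, 1],
    [0.003, 0.046, 0.023, 0.135, 1],
    [0, 0, 0, 0, 1],
  ],
)

```text
time_s: 3.25
eef_pos: [500.1, -222.1, 185.3]
ee_rot: [-0.256, -0.659, -0.256, 0.659]
force: [-0.1, 0.3, -0.6]
grip_width: 0.996
```

```bash
python3 - <<'E'
from h import *
st()
c=snap('wrist','w1')
for q in ['key_bar','key_foot']:
  for d in ctrl.place_of('wrist',q)[:2]: print(q,d['uv'],d['score'],atz(c,d['uv'],Z[q]).round(1))
E
```

```text
t 3.25 pos [ 500.1 -222.1  185.3] q [-0.2558 -0.659  -0.2561  0.6593] F [-0.1  0.3 -0.6] M [-0.   -0.05 -0.07] g 0.996 j [-0.632  0.4    1.498 -0.     1.244  0.198]
key_bar [281.5, 206.8] 0.76 [ 503.9 -219.    91. ]
key_foot [280.3, 179.8] 0.79 [ 505.7 -215.8    0. ]
key_foot [280.0, 209.4] 0.56 [ 479.4 -239.4    0. ]
```

View pics/w1.png

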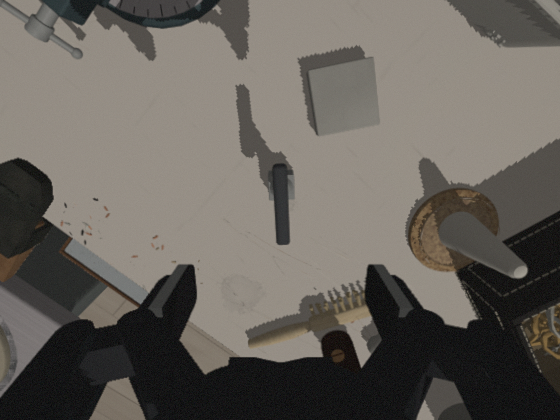

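The wrist picture shows the key bar running from about (279,166) to (284,243). The space on either side of it is clear.

```bash
python3 - <<'E'
from h import *
c=snap('wrist')
g=cv2.cvtColor(c['color'],cv2.COLOR_RGB2GRAY)
b=(g<75).astype(np.uint8);b[:150]=0;b[255:]=0;b[:,:262]=0;b[:,300:]=0
n,l,s,ce=cv2.connectedComponentsWithStats(b)
k=1+np.argmax(s[1:,4]);print(s[k],ce[k])
m=ctrl.regions_of('wrist','key_bar');print(len(m),m and (m[0]['uv'],m[0]['score']))
pts=np.argwhere(l==k)[:,::-1].astype(np.float32)
r=cv2.minAreaRect(pts);bx=cv2.boxPoints(r);print(r)
W=np.array([atz(c,p,97)[:2] for p in bx]);print(W.round(1),W.mean(0))
e=W[1]-W[0];f=W[2]-W[1];e=e if np.linalg.norm(e)>np.linalg.norm(f) else f
print(np.linalg.norm(e),np.degrees(np.arctan2(e[1],e[0])))
E
```

```text
[ 271  165   25   81 1231] [283.65962632 201.36880585]
1 ([286.7, 193.9], 0.86)
((283.0, 205.0), (24.0, 80.0), 0.0)
[[ 473.  -231.4]
 [ 524.3 -185. ]
 [ 537.1 -198.9]
 [ 487.  -246.6]] [ 505.37092306 -215.46612219]
69.14076465304468 42.112240017769246
```

```bash
python3 - <<'E'
import cv2
from h import *
c=snap('wrist')
a=cv2.cvtColor(c['color'],cv2.COLOR_RGB2BGR)[155:255,235:335];cv2.imwrite('pics/w1c.png',cv2.resize(a,(600,600),interpolation=cv2.INTER_CUBIC))
p,q=atz(c,(279.5,166),97),atz(c,(283.5,243.5),97);print(p,q,(p+q)/2,np.linalg.norm(p-q),np.degrees(np.arctan2(*(p-q)[[1,0]])))
E
```

```text
[ 528.36648073 -190.27722785   97.        ] [ 481.40119826 -238.21551204   97.        ] [ 504.88383949 -214.24636995   97.        ] 67.11048239983036 45.58740614594286
```

View pics/w1c.png

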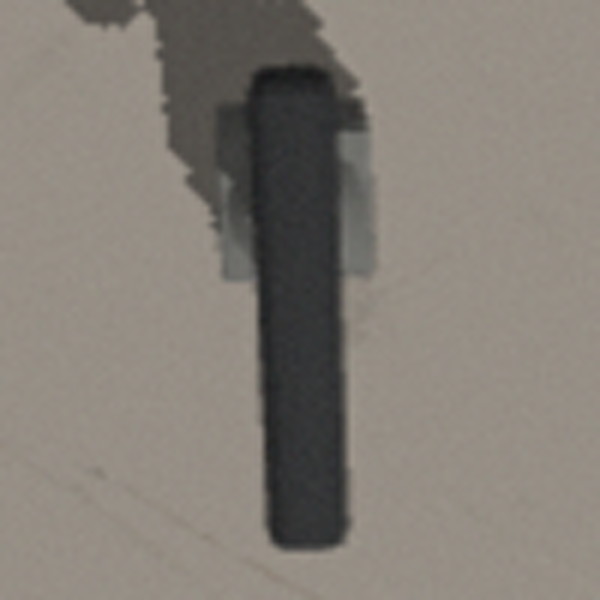

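```bash
python3 - <<'E'
from h import *
c=snap('wrist')
p,q=atz(c,(283.6,167.5),97),atz(c,(286.6,246),97);print(p,q,(p+q)/2,np.linalg.norm(p-q),np.degrees(np.arctan2(*(p-q)[[1,0]])))
m=(p+q)/2
plan([m[0],m[1],130],-45.4,2)
E
```

```text
[ 529.73746879 -193.55176938   97.        ] [ 481.51802489 -241.87831858   97.        ] [ 505.62774684 -217.71504398   97.        ] 68.26836843211098 45.063562240246334
from [ 499.7 -218.8  186.7] -47.25 turn total -0.0323
[np.float64(0.0283), np.float64(0.0016), np.float64(-0.0025), np.float64(-0.0162)]
[np.float64(0.0283), np.float64(0.0017), np.float64(-0.0025), np.float64(-0.0162)]
```

Emit:
arm_command(
  plan=[
    [0.03, 0.0015, -0.0025, -0.02, 1],
    [0.03, 0.0015, -0.0025, -0.02, 1],
    [0.03, 0, 0, 0, 1],
    [0.024, 0, 0, 0, 1],
    [0, 0, 0, 0, 1],
    [0, 0, 0, 0, 0],
    [0, 0, 0, 0, 0],
    [0, 0, 0, 0, 0],
    [0, 0, 0, 0, 0],
    [0, 0, 0, 0, 0],
    [0, 0, 0, 0, 0],
  ],
  squeeze=90,
)

```text
time_s: 4.97
eef_pos: [505.6, -218.4, 72.8]
ee_rot: [0.271, 0.653, 0.27, -0.653]
force: [-1.7, 1.7, 6.1]
grip_width: 0.126
```

```bash
python3 - <<'E'
from h import *
st()
c=snap('wrist','w2')
E
```

```text
t 4.97 pos [ 505.6 -218.4   72.8] q [ 0.2706  0.6535  0.2703 -0.6533] F [-1.7  1.7  6.1] M [ 0.16  0.24 -0.03] g 0.126 j [-0.62   0.541  1.606 -0.     0.994  0.165]
```

View pics/w2.png

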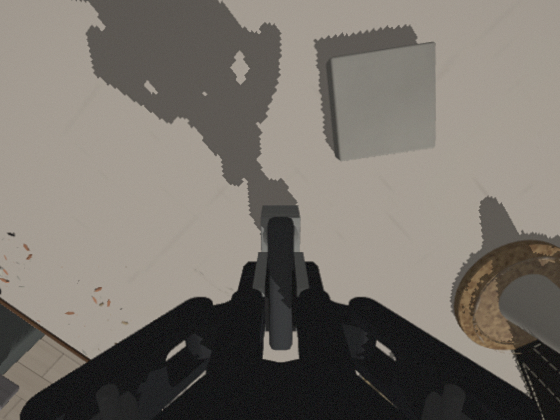

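```bash
python3 - <<'E'
from h import *
s=ctrl.sense();c=snap('wrist')
for u in [(281,216),(281,220),(281,348)]:
    w=atz(c,u,97.5);M=rot(s['ee_rot']);print(M.T@(w-s['eef_pos']))
plan([650,-60,185],-85,7,start=([505.6,-218.4,145],-45))
E
```

```text
[-24.69317079  -0.37943942 -38.2868816 ]
[-24.69331875  -0.38035366 -36.48200377]
[-24.69890937  -0.41289008  31.72904699]
from [ 505.6 -218.4  145. ] -45 turn total 0.6981
[np.float64(-0.0057), np.float64(-0.0014), np.float64(-0.0306), np.float64(0.0997)]
[np.float64(-0.0057), np.float64(-0.0045), np.float64(-0.0303), np.float64(0.0997)]
[np.float64(-0.0057), np.float64(-0.0074), np.float64(-0.0297), np.float64(0.0997)]
[np.float64(-0.0057), np.float64(-0.0104), np.float64(-0.0288), np.float64(0.0997)]
[np.float64(-0.0057), np.float64(-0.0132), np.float64(-0.0276), np.float64(0.0997)]
[np.float64(-0.0057), np.float64(-0.0159), np.float64(-0.0262), np.float64(0.0997)]
[np.float64(-0.0057), np.float64(-0.0184), np.float64(-0.0245), np.float64(0.0997)]
```

Emit:
arm_command(
  plan=[
    [-0.012, 0, 0, 0, 0],
    [-0.03, 0, 0, 0, 0],
    [-0.03, 0, 0, 0, 0],
    [-0.006, -0.0015, -0.0306, 0.1, 0],
    [-0.006, -0.0045, -0.0303, 0.1, 0],
    [-0.006, -0.0075, -0.0297, 0.1, 0],
    [-0.006, -0.0104, -0.0288, 0.1, 0],
    [-0.006, -0.0132, -0.0276, 0.1, 0],
    [-0.006, -0.016, -0.0262, 0.1, 0],
    [-0.006, -0.0184, -0.0245, 0.1, 0],
    [0, 0, 0, 0, 0],
    [0, 0, 0, 0, 0],
  ],
)

```text
time_s: 6.58
eef_pos: [649.4, -60.1, 186.1]
ee_rot: [-0.03, -0.706, -0.03, 0.707]
force: [0.2, 0.1, -2.1]
grip_width: 0.12
```

```bash
python3 - <<'E'
from h import *
st()
c=snap('wrist','w3')
for q in ['key_bar','key_foot','bolt_head','pointer_tip','red_mark','swivel_axis']:
  for d in ctrl.place_of('wrist',q)[:2]: print(q,d['uv'],round(d['score'],2),atz(c,d['uv'],Z[q]).round(1))
E
```

```text
t 6.58 pos [649.4 -60.1 186.1] q [-0.0303 -0.7062 -0.0302  0.7068] F [ 0.2  0.1 -2.1] M [ 0.03 -0.04  0.03] g 0.12 j [-0.272  0.632  1.131 -0.     1.38   1.214]
key_bar [276.1, 287.6] 0.62 [574.6 -61.8  91. ]
key_foot [277.3, 219.5] 0.59 [608.9 -59.3   0. ]
bolt_head [193.3, 172.3] 0.75 [666.5  28.2  42. ]
bolt_head [279.2, 219.7] 0.36 [624.1 -60.4  42. ]
pointer_tip [145.6, 228.0] 0.71 [591.6  90.8  16. ]
```

View pics/w3.png

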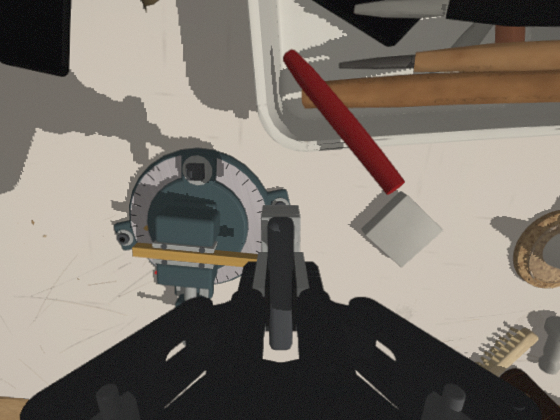

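```bash
python3 - <<'E'
from h import *
a=cv2.imread('pics/w3.png')
cv2.imwrite('pics/w3b.png',cv2.resize(a[145:205,160:240],(800,600),interpolation=cv2.INTER_CUBIC))
cv2.imwrite('pics/w3k.png',cv2.resize(a[190:310,220:340],(600,600),interpolation=cv2.INTER_CUBIC))
E
```

```text
(no output)
```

View pics/w3b.png

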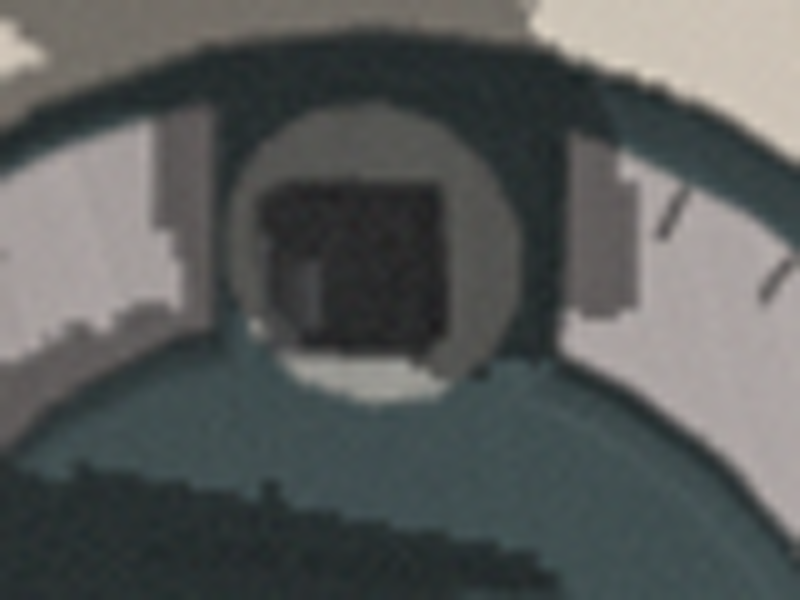

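View pics/w3k.png

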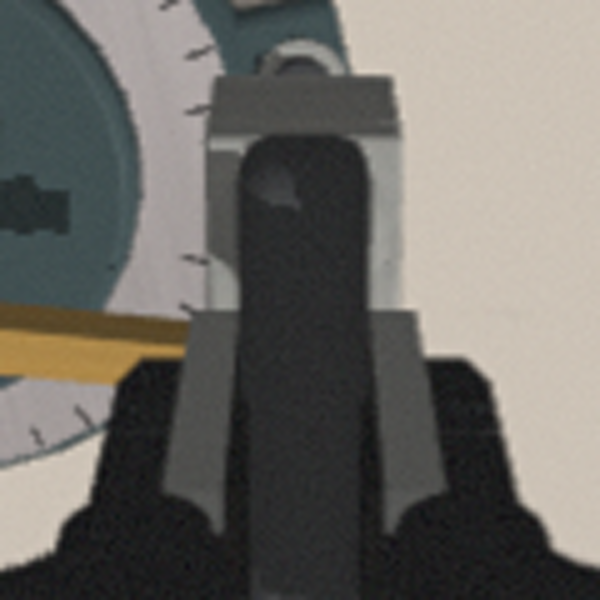

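The bolt top face is centred at about (194.5,172), with its flats nearly square to the image. The key foot's lower front edge is at row 205, columns 263–298.

```bash
python3 - <<'E'
from h import *
s=ctrl.sense();M=rot(s['ee_rot']);p=np.array(s['eef_pos']);c=snap('wrist')
print('bolt',atz(c,(194.5,172.2),42))
zf=p[2]-72.8
for u in [(263.4,205),(299,205),(261.4,217),(300.4,217)]:
    z=zf if u[1]==205 else zf+28
    w=atz(c,u,z);print(u,w.round(1),(M.T@(w-p)).round(1))
# bolt edges: direction
for a,b in [((204.3,163.3),(204.6,180)),((186.5,163.5),(204,163.3)),((187.5,180),(204,180))]:
    A,B=atz(c,a,42),atz(c,b,42);d=B-A;print(np.degrees(np.arctan2(d[1],d[0]))%90,np.linalg.norm(d))
# scale circle from base: project circle overlay
img=cv2.cvtColor(c['color'],cv2.COLOR_RGB2BGR)
def circ(cx,cy,r,z,col):
    P=np.array([proj(c,[cx+r*np.cos(t),cy+r*np.sin(t),z]) for t in np.linspace(0,6.29,120)])
    cv2.polylines(img,[np.round(P*16).astype(int)],True,col,1,cv2.LINE_AA,4)
circ(598,27,84,16,(0,0,255));circ(598,27,64,16,(0,255,255))
cv2.imwrite('pics/w3o.png',cv2.resize(img[130:320,80:320],(760,600),interpolation=cv2.INTER_CUBIC))
E
```

```text
bolt [667.13559402  27.06755421  42.        ]
(263.4, 205) [661.3 -45.4 113.5] [ 72.8 -13.7 -12.7]
(299, 205) [663.5 -72.6 113.5] [ 72.8  13.6 -12.7]
(261.4, 217) [661.4 -45.6 141.5] [ 44.8 -13.5 -12.9]
(300.4, 217) [663.6 -71.8 141.5] [ 44.8  12.8 -12.9]
1.3377385312782906 16.664321302123433
5.27142298248728 17.215257007473518
4.672320428450632 16.496099835671888
```

View pics/w3o.png

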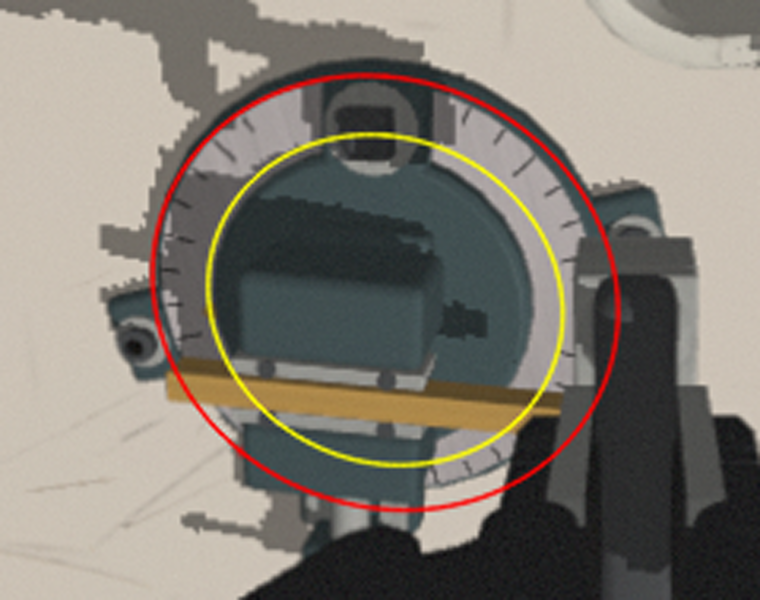

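```bash
python3 - <<'E'
from h import *
plan([666.7,27.1,128],-85.5,4)
E
```

```text
from [649.8 -60.  186.3] -85.15 turn total 0.006
[np.float64(0.0146), np.float64(-0.0213), np.float64(-0.0061), np.float64(0.0015)]
[np.float64(0.0146), np.float64(-0.0214), np.float64(-0.006), np.float64(0.0015)]
[np.float64(0.0146), np.float64(-0.0214), np.float64(-0.006), np.float64(0.0015)]
[np.float64(0.0146), np.float64(-0.0214), np.float64(-0.006), np.float64(0.0015)]
```

Emit:
arm_command(
  plan=[
    [0.008, -0.0214, -0.006, 0, 0],
    [0.01, -0.0214, -0.006, 0, 0],
    [0.02, -0.0214, -0.006, 0, 0],
    [0.0205, -0.0214, -0.006, 0, 0],
    [0, 0, 0, 0, 0],
    [0, 0, 0, 0, 0],
  ],
)

```text
time_s: 7.72
eef_pos: [666.8, 27.4, 127.9]
ee_rot: [0.03, 0.707, 0.03, -0.706]
force: [-0.4, -0.8, -0.3]
grip_width: 0.121
```

```bash
python3 - <<'E'
from h import *
st()
c=snap('wrist','w4')
a=cv2.imread('pics/w4.png')
cv2.imwrite('pics/w4k.png',cv2.resize(a[150:310,200:360],(600,600),interpolation=cv2.INTER_CUBIC))
E
```

```text
t 7.72 pos [666.8  27.4 127.9] q [ 0.0301  0.7066  0.0298 -0.7063] F [-0.4 -0.8 -0.3] M [ 0.02  0.01 -0.01] g 0.121 j [-0.134  0.713  1.146 -0.     1.283  1.352]
```

View pics/w4k.png

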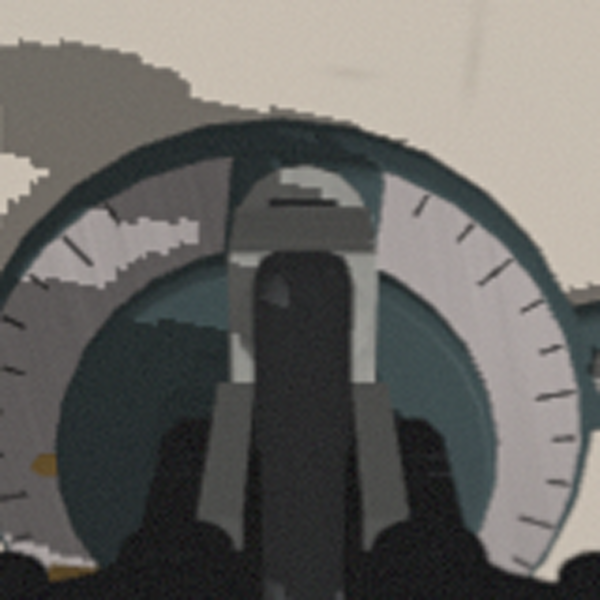

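Emit:
arm_command(
  plan=[
    [0.007, 0, 0, 0, 0],
    [0.004, 0, 0, 0, 0],
    [0.004, 0, 0, 0, 0],
    [0.003, 0, 0, 0, 0],
    [0, 0, 0, 0, 0],
  ],
)

```text
time_s: 8.4
eef_pos: [666.5, 27.6, 109.5]
ee_rot: [-0.03, -0.706, -0.03, 0.707]
force: [0.2, -0.2, -2.0]
grip_width: 0.122
```

```bash
python3 -c "
from h import *
st()"
```

```text
t 8.4 pos [666.5  27.6 109.5] q [-0.03   -0.7063 -0.03    0.7066] F [ 0.2 -0.2 -2. ] M [-0.    0.03  0.02] g 0.122 j [-0.134  0.73   1.165 -0.     1.247  1.352]
```

Emit:
arm_command(
  plan=[
    [0.003, 0, 0, 0, 0],
    [0.003, 0, 0, 0, 0],
    [0, 0, 0, 0, 0],
  ],
)

```text
time_s: 8.78
eef_pos: [666.4, 27.6, 103.5]
ee_rot: [-0.03, -0.706, -0.03, 0.707]
force: [0.7, 0.2, -1.1]
grip_width: 0.118
```

```bash
python3 -c "
from h import *
st()"
```

```text
t 8.78 pos [666.4  27.6 103.5] q [-0.0299 -0.7063 -0.03    0.7067] F [ 0.7  0.2 -1.1] M [-0.04  0.02  0.03] g 0.118 j [-0.134  0.736  1.171 -0.     1.235  1.352]
```

Emit:
arm_command(
  plan=[
    [0, 0, 0, -0.1, 0],
    [0, 0, 0, -0.1, 0],
    [0, 0, 0, -0.1, 0],
    [0, 0, 0, -0.1, 0],
    [0, 0, 0, 0, 0],
  ],
)

```text
time_s: 9.4
eef_pos: [666.7, 27.7, 103.9]
ee_rot: [0.169, 0.687, 0.169, -0.686]
force: [1.3, 0.4, -1.2]
grip_width: 0.126
```

```bash
python3 -c "
from h import *
st();snap('wrist','w5')"
```

```text
t 9.4 pos [666.7  27.7 103.9] q [ 0.1693  0.6867  0.1694 -0.6863] F [ 1.3  0.4 -1.2] M [ 0.16 -0.16 -0.18] g 0.126 j [-0.134  0.735  1.171  0.     1.235  0.953]
```

View pics/w5.png

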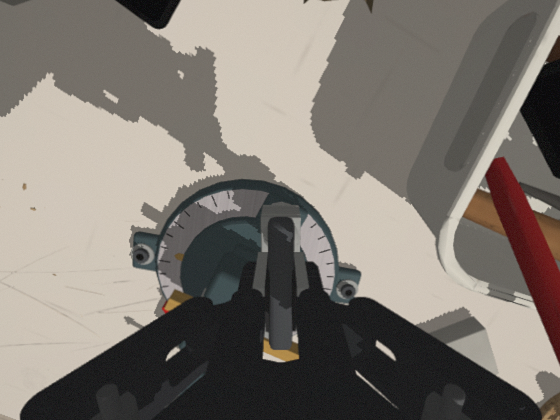

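Emit:
arm_command(
  plan=[
    [0, 0, 0, -0.1, 0],
    [0, 0, 0, -0.1, 0],
    [0, 0, 0, -0.12, 0],
    [0, 0, 0, -0.12, 0],
    [0, 0, 0, -0.12, 0],
    [0, 0, 0, 0, 0],
  ],
)

```text
time_s: 10.2
eef_pos: [666.6, 27.7, 103.9]
ee_rot: [0.352, 0.613, 0.352, -0.613]
force: [0.7, 0.6, -0.9]
grip_width: 0.12
```

```bash
python3 -c "
from h import *
st();snap('wrist','w6')"
```

```text
t 10.2 pos [666.6  27.7 103.9] q [ 0.352   0.6134  0.3521 -0.6131] F [ 0.7  0.6 -0.9] M [ 0.32 -0.19 -0.15] g 0.12 j [-0.134  0.735  1.171  0.     1.235  0.395]
```

View pics/w6.png

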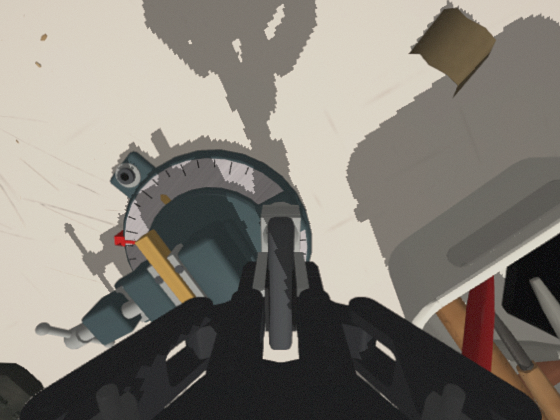

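```bash
python3 - <<'E'
from h import *
s=ctrl.sense();p=list(s['eef_pos'])
plan([540,27,200],-86.5,6,start=([666.6,27.7,184],-30.6))
E
```

```text
from [666.6  27.7 184. ] -30.6 turn total 0.9756
[np.float64(-0.0027), np.float64(-0.0181), np.float64(0.0108), np.float64(0.1626)]
[np.float64(-0.0027), np.float64(-0.0161), np.float64(0.0136), np.float64(0.1626)]
[np.float64(-0.0027), np.float64(-0.0137), np.float64(0.0161), np.float64(0.1626)]
[np.float64(-0.0027), np.float64(-0.0109), np.float64(0.0181), np.float64(0.1626)]
[np.float64(-0.0027), np.float64(-0.0078), np.float64(0.0196), np.float64(0.1626)]
[np.float64(-0.0027), np.float64(-0.0046), np.float64(0.0206), np.float64(0.1626)]
```

Emit:
arm_command(
  plan=[
    [0, 0, 0, 0, 0.5],
    [0, 0, 0, 0, 0.8],
    [0, 0, 0, 0, 1],
    [0, 0, 0, 0, 1],
    [-0.01, 0, 0, 0, 1],
    [-0.03, 0, 0, 0, 1],
    [-0.04, 0, 0, 0, 1],
  ],
)

```text
time_s: 11.12
eef_pos: [666.2, 27.6, 184.8]
ee_rot: [-0.353, -0.612, -0.353, 0.613]
force: [-0.1, -0.5, -0.7]
grip_width: 1.001
```

```bash
python3 -c "
from h import *
st();snap('wrist','w7')"
```

```text
t 11.12 pos [666.2  27.6 184.8] q [-0.3525 -0.6125 -0.353   0.6132] F [-0.1 -0.5 -0.7] M [ 0.01 -0.03  0.04] g 1.001 j [-0.134  0.668  1.074 -0.     1.401  0.392]
```

View pics/w7.png

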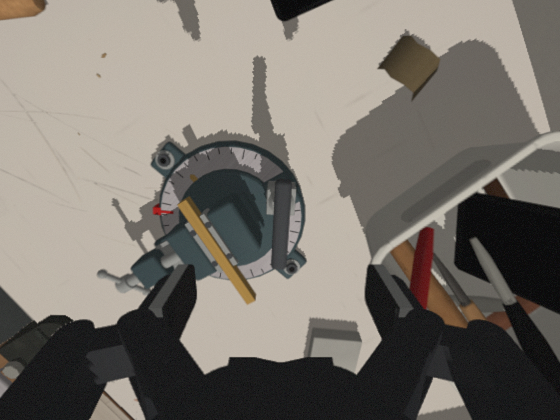

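The key stands free on the bolt, with its bar running (283,182) to (280,268). The base, pointer and red mark (162,211) are all in view.

```bash
python3 - <<'E'
from h import *
c=snap('wrist')
for q in ['pointer_tip','red_mark','swivel_axis','vise_tail','key_bar']:
  for d in ctrl.place_of('wrist',q)[:1]: print(q,d['uv'],round(d['score'],2),atz(c,d['uv'],121 if q=='key_bar' else Z[q]).round(1))
img=cv2.cvtColor(c['color'],cv2.COLOR_RGB2BGR)
S=4;x0,y0,x1,y1=130,130,320,280
im=cv2.resize(img[y0:y1,x0:x1],None,fx=S,fy=S,interpolation=cv2.INTER_CUBIC)
cv2.imwrite('pics/w7z.png',im)
def circ(cx,cy,r,z,col):
    P=np.array([(proj(c,[cx+r*np.cos(t),cy+r*np.sin(t),z])-[x0,y0]+.5)*S for t in np.linspace(0,6.29,120)])
    cv2.polylines(im,[np.round(P).astype(int)],True,col,1)
circ(603,30,84,16,(0,0,255));circ(603,30,64,16,(0,255,255))
cv2.imwrite('pics/w7o.png',im)
E
```

```text
pointer_tip [191.2, 174.8] 0.97 [593.3  90.8  16. ]
red_mark [153.9, 266.2] 0.63 [488.6  22.1  16. ]
swivel_axis [228.1, 215.7] 0.81 [602.2  30.7  16. ]
vise_tail [156.8, 269.6] 0.97 [509.3  24.2  46. ]
key_bar [276.0, 224.0] 0.95 [664.8  28.  121. ]
```

View pics/w7z.png

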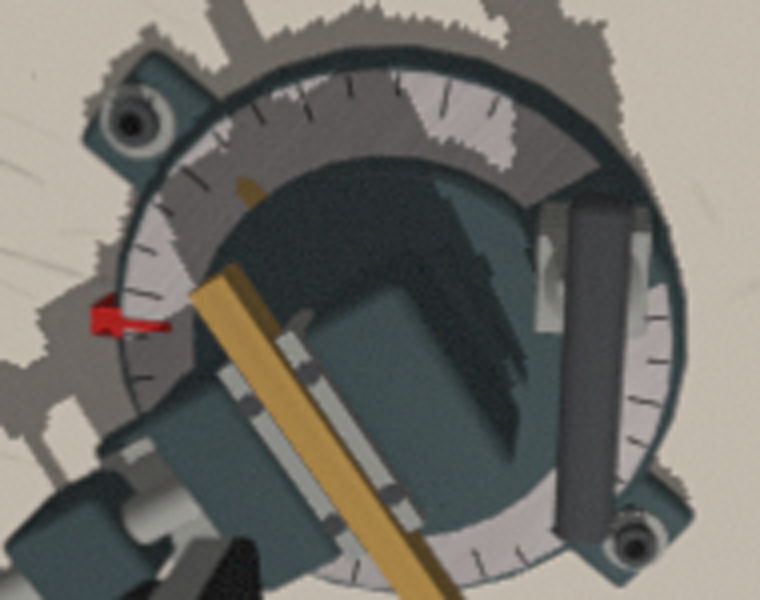

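View pics/w7o.png

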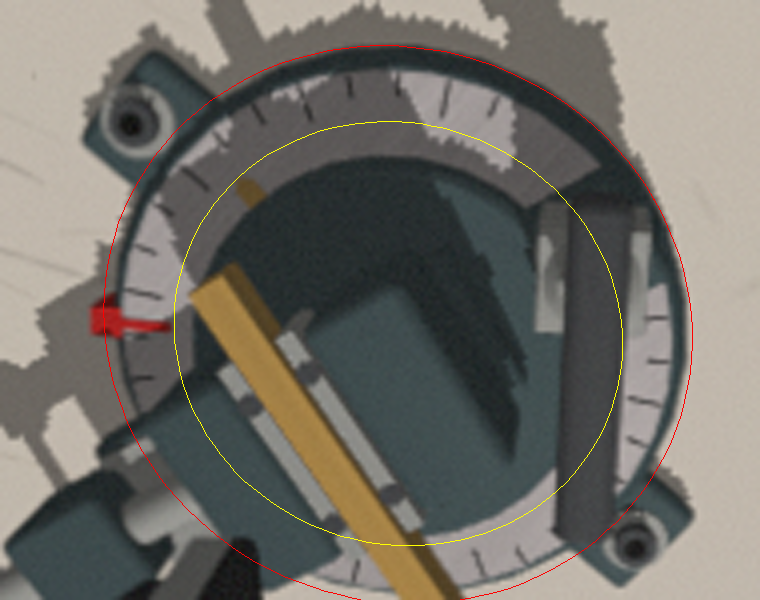

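```bash
python3 - <<'E'
from h import *
c=snap('wrist')
pt=[atz(c,u,16)[:2] for u in [(190.2,175.0),(191.2,174.8)]]
rm=[atz(c,u,16)[:2] for u in [(172.3,211.5)]]
for ax in [(603,30),(604.4,30.3),(602.2,30.7)]:
    for w in pt+rm+[np.array([667,27.3]),np.array([509.3,24.2])]:
        d=w-ax;print(np.round(w,1),round(np.hypot(*d),1),round(np.degrees(np.arctan2(d[1],d[0])),1),end=' | ')
    print()
E
```

```text
[591.2  91.9] 63.0 100.8 | [592.2  91.5] 62.4 99.9 | [549.9  68.4] 65.6 144.2 | [667.   27.3] 64.1 -2.4 | [509.3  24.2] 93.9 -176.5 | 
[591.2  91.9] 63.0 102.1 | [592.2  91.5] 62.4 101.2 | [549.9  68.4] 66.5 145.1 | [667.   27.3] 62.7 -2.7 | [509.3  24.2] 95.3 -176.3 | 
[591.2  91.9] 62.2 100.2 | [592.2  91.5] 61.6 99.3 | [549.9  68.4] 64.5 144.3 | [667.   27.3] 64.9 -3.0 | [509.3  24.2] 93.1 -176.0 |
```

```bash
python3 - <<'E'
from h import *
plan([511,25,120],-89,7)
E
```

```text
from [666.2  27.5 182.7] -30.14 turn total 1.0272
[np.float64(0.009), np.float64(-0.019), np.float64(0.0114), np.float64(0.1467)]
[np.float64(0.009), np.float64(-0.0171), np.float64(0.0141), np.float64(0.1467)]
[np.float64(0.009), np.float64(-0.0149), np.float64(0.0165), np.float64(0.1467)]
[np.float64(0.009), np.float64(-0.0123), np.float64(0.0184), np.float64(0.1467)]
[np.float64(0.009), np.float64(-0.0095), np.float64(0.02), np.float64(0.1467)]
[np.float64(0.009), np.float64(-0.0064), np.float64(0.0212), np.float64(0.1467)]
[np.float64(0.009), np.float64(-0.0033), np.float64(0.0219), np.float64(0.1467)]
```

Emit:
arm_command(
  plan=[
    [0, -0.019, 0.0114, 0.147, 1],
    [0, -0.0171, 0.0141, 0.147, 1],
    [0, -0.0149, 0.0165, 0.147, 1],
    [0.003, -0.0123, 0.0184, 0.147, 1],
    [0.02, -0.0095, 0.02, 0.147, 1],
    [0.02, -0.0064, 0.0212, 0.147, 1],
    [0.02, -0.0033, 0.0219, 0.147, 1],
    [0, 0, 0, 0, 1],
    [0, 0, 0, 0, 1],
  ],
)

```text
time_s: 12.65
eef_pos: [512.5, 25.1, 121.5]
ee_rot: [0.007, 0.708, 0.006, -0.707]
force: [-0.2, -0.7, -0.4]
grip_width: 1.0
```

```bash
python3 - <<'E'
from h import *
st();c=snap('wrist','w8')
for q in ['pointer_tip','red_mark','swivel_axis','vise_tail','key_bar']:
  for d in ctrl.place_of('wrist',q)[:1]: print(q,d['uv'],round(d['score'],2),atz(c,d['uv'],121 if q=='key_bar' else Z[q]).round(1))
E
```

```text
t 12.65 pos [512.5  25.1 121.5] q [ 0.0065  0.7076  0.0064 -0.7066] F [-0.2 -0.7 -0.4] M [ 0.03 -0.01  0.01] g 1.0 j [-0.18   0.402  1.68   0.     1.058  1.373]
pointer_tip [200.4, 112.5] 0.98 [592.   91.4  16. ]
red_mark [232.4, 166.6] 0.54 [548.6  67.   16. ]
swivel_axis [278.9, 98.8] 0.9 [603.3  28.4  16. ]
vise_tail [275.9, 222.6] 0.95 [509.8  29.2  46. ]
key_bar [553.1, 95.8] 0.61 [ 603.  -100.2  121. ]
```

View pics/w8.png

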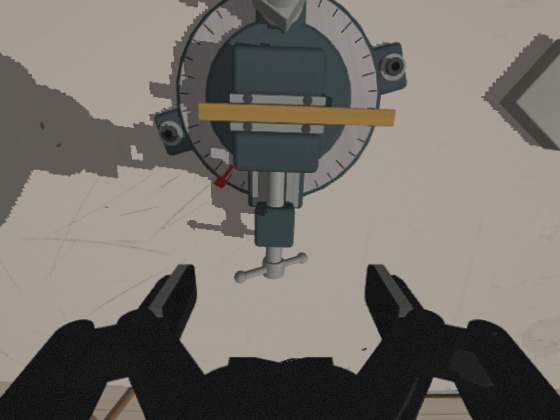

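Emit:
arm_command(
  plan=[
    [0.02, -0.003, 0.002, 0, 1],
    [0.03, 0, 0, 0, 1],
    [0.03, 0, 0, 0, 1],
    [0.011, 0, 0, 0, 1],
    [0, 0, 0, 0, 0.2],
    [0, 0, 0, 0, 0.1],
    [0, 0, 0, 0, 0.1],
    [0, 0, 0, 0, 0.1],
    [0, 0, 0, 0, 0.1],
  ],
  squeeze=30,
)

```text
time_s: 14.08
eef_pos: [509.7, 27.8, 31.1]
ee_rot: [0.006, 0.707, 0.005, -0.707]
force: [-4.6, -1.0, 8.4]
grip_width: 0.408
```

```bash
python3 - <<'E'
from h import *
st();c=snap('wrist','w9')
for q in ['pointer_tip','red_mark','swivel_axis']:
  for d in ctrl.place_of('wrist',q)[:1]: print(q,d['uv'],round(d['score'],2),atz(c,d['uv'],121 if q=='key_bar' else Z[q]).round(1))
E
```

```text
t 14.07 pos [509.7  27.8  31.1] q [ 0.0057  0.7075  0.0052 -0.7067] F [-4.6 -1.   8.4] M [-0.65  0.63 -0.43] g 0.408 j [-1.750e-01  5.370e-01  1.757e+00 -1.000e-03  8.470e-01  1.381e+00]
```

View pics/w9.png

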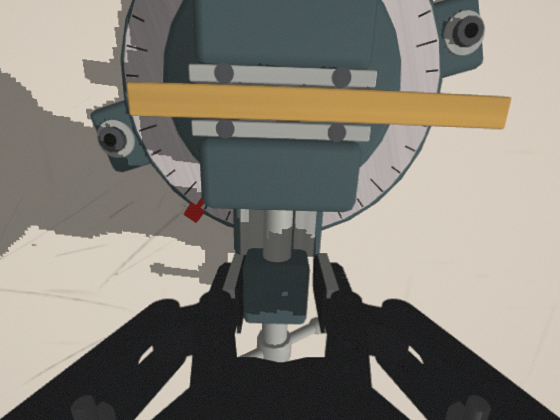

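Emit:
arm_command(
  plan=[
    [0, 0, 0, 0, 0.1],
    [0, 0, 0, 0, 0.1],
  ],
)

```text
time_s: 14.52
eef_pos: [509.7, 27.8, 31.1]
ee_rot: [0.006, 0.707, 0.005, -0.707]
force: [-3.2, -2.1, 6.8]
grip_width: 0.404
```

```bash
python3 - <<'E'
from h import *
st();c=snap('wrist','w10')
a=cv2.imread('pics/w10.png')
cv2.imwrite('pics/w10z.png',cv2.resize(a[230:380,190:370],(720,600),interpolation=cv2.INTER_CUBIC))
E
```

```text
t 14.53 pos [509.7  27.8  31.1] q [ 0.0057  0.7075  0.0051 -0.7067] F [-3.2 -2.1  6.8] M [-0.67  0.6  -0.37] g 0.404 j [-1.750e-01  5.370e-01  1.757e+00 -1.000e-03  8.470e-01  1.381e+00]
```

View pics/w10z.png

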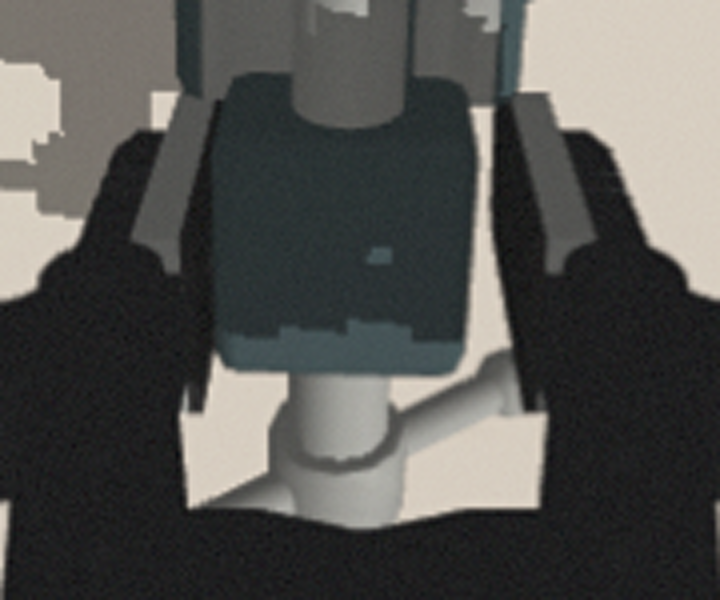

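The right finger is held off by the end of the tommy bar, at about (315,322). I'll open a little, move 8 mm towards the axis and close again.

Emit:
arm_command(
  plan=[
    [0, 0, 0, 0, 0.6],
    [0, 0, 0, 0, 0.6],
    [0, 0, -0.009, 0, 0.6],
    [0, 0, 0, 0, 0.2],
    [0, 0, 0, 0, 0.1],
    [0, 0, 0, 0, 0.1],
    [0, 0, 0, 0, 0.1],
  ],
)

```text
time_s: 15.45
eef_pos: [519.8, 28.6, 30.4]
ee_rot: [0.006, 0.708, 0.006, -0.706]
force: [5.1, 5.0, 2.7]
grip_width: 0.498
```

```bash
python3 - <<'E'
from h import *
st();c=snap('wrist','w11')
a=cv2.imread('pics/w11.png')
cv2.imwrite('pics/w11z.png',cv2.resize(a[230:380,190:370],(720,600),interpolation=cv2.INTER_CUBIC))
E
```

```text
t 15.45 pos [519.8  28.6  30.4] q [ 0.0057  0.7083  0.0057 -0.7058] F [5.1 5.  2.7] M [ 0.71 -0.87  0.31] g 0.498 j [-1.710e-01  5.540e-01  1.728e+00  1.000e-03  8.560e-01  1.383e+00]
```

View pics/w11z.png

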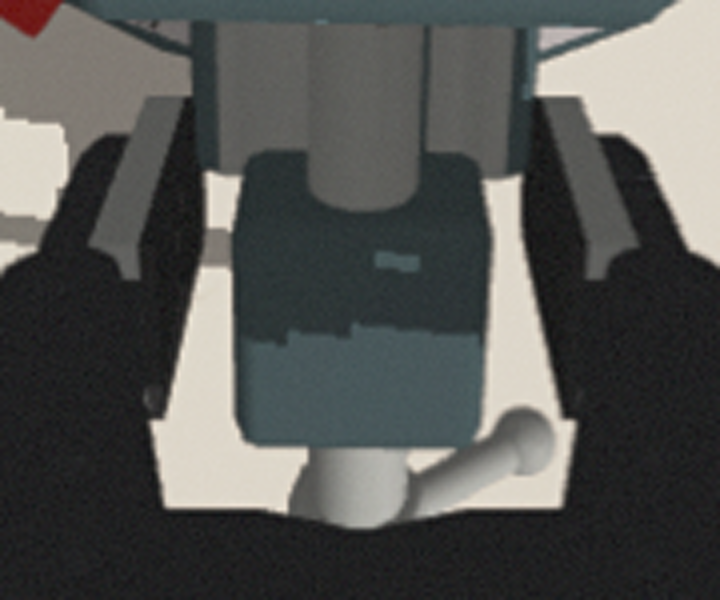

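The fingers now hold the guide just in front of the tail block, at 42 mm wide and clear of the tommy bar. That works for swinging, so I'll swing in part.

Emit:
arm_command(
  plan=[
    [0, 0.005, -0.00015, -0.06, 0.1],
    [0, 0.01, -0.0006, -0.12, 0.1],
    [0, 0.01, -0.0006, -0.12, 0.1],
    [0, 0, 0, 0, 0.1],
  ],
)

```text
time_s: 16.0
eef_pos: [523.5, 3.2, 30.4]
ee_rot: [0.111, 0.699, 0.111, -0.698]
force: [3.1, 0.0, 4.9]
grip_width: 0.5
```

```bash
python3 - <<'E'
from h import *
st();c=snap('wrist','w12')
E
```

```text
t 16.0 pos [523.5   3.2  30.4] q [ 0.1114  0.699   0.1107 -0.6977] F [3.1 0.  4.9] M [ 0.2  -0.34  0.2 ] g 0.5 j [-0.218  0.559  1.718 -0.     0.862  1.038]
```

View pics/w12.png

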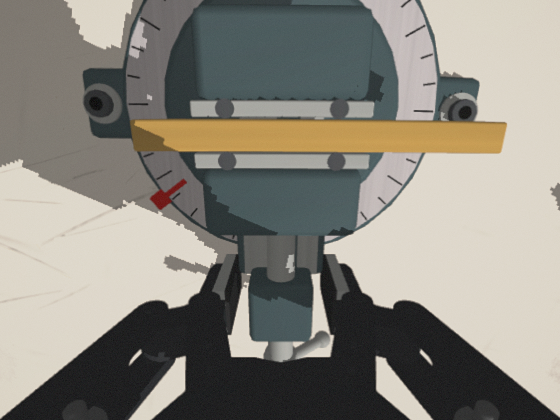

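Emit:
arm_command(
  plan=[
    [0, 0.01, -0.0006, -0.12, 0.1],
    [0, 0.01, -0.0006, -0.12, 0.1],
    [0, 0.01, -0.0006, -0.12, 0.1],
    [0, 0.0042, -0.0001, -0.05, 0.1],
    [0, 0, 0, 0, 0.1],
  ],
)

```text
time_s: 16.68
eef_pos: [540.1, -26.1, 30.4]
ee_rot: [0.251, 0.662, 0.25, -0.661]
force: [2.1, -0.5, 6.9]
grip_width: 0.499
```

```bash
python3 - <<'E'
from h import *
st();c=snap('wrist','w13')
for q in ['pointer_tip','red_mark','swivel_axis']:
  for d in ctrl.place_of('wrist',q)[:1]: print(q,d['uv'],round(d['score'],2),atz(c,d['uv'],Z[q]).round(1))
a=cv2.imread('pics/w13.png')
cv2.imwrite('pics/w13z.png',cv2.resize(a[20:220,80:300],(660,600),interpolation=cv2.INTER_CUBIC))
c=snap('top','t13');c=snap('scene','s13')
E
```

```text
t 16.68 pos [540.1 -26.1  30.4] q [ 0.2509  0.6616  0.2501 -0.6609] F [ 2.1 -0.5  6.9] M [ 0.13 -0.09  0.16] g 0.499 j [-0.265  0.588  1.664 -0.     0.888  0.582]
pointer_tip [158.9, 128.8] 0.79 [552.3  69.5  16. ]
swivel_axis [280.4, 108.0] 0.96 [601.5  28.9  16. ]
```

View pics/w13z.png

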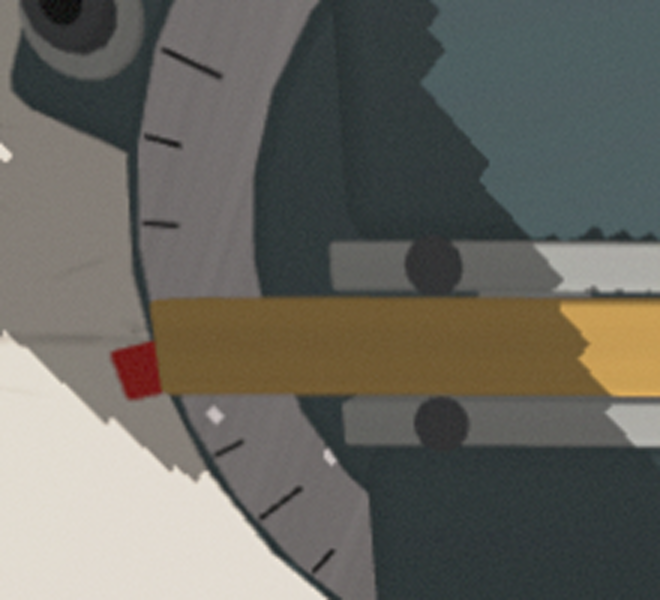

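The brass bar hides the pointer and the mark from here. I'll swing on to about 43.5° in total, let go, and look from above the bolt side.

Emit:
arm_command(
  plan=[
    [0, 0.0042, -0.0001, -0.05, 0.1],
    [0, 0, 0, 0, 0.1],
    [0, 0, 0, 0, 0.1],
  ],
)

```text
time_s: 17.35
eef_pos: [542.8, -29.1, 30.4]
ee_rot: [0.267, 0.655, 0.266, -0.655]
force: [1.2, -0.4, 7.3]
grip_width: 0.502
```

```bash
python3 - <<'E'
from h import *
s=st()
p=s['eef_pos']
plan([648,74,190],13,9,start=([p[0],p[1],150],-45.6))
E
```

```text
t 17.35 pos [542.8 -29.1  30.4] q [ 0.2673  0.6551  0.2665 -0.6545] F [ 1.2 -0.4  7.3] M [ 0.12 -0.04  0.1 ] g 0.502 j [-2.690e-01  5.930e-01  1.655e+00 -1.000e-03  8.920e-01  5.280e-01]
from [542.8 -29.1 150. ] -45.6 turn total -1.0228
[np.float64(-0.0044), np.float64(-0.0), np.float64(-0.0164), np.float64(-0.1136)]
[np.float64(-0.0044), np.float64(0.0018), np.float64(-0.0163), np.float64(-0.1136)]
[np.float64(-0.0044), np.float64(0.0037), np.float64(-0.0159), np.float64(-0.1136)]
[np.float64(-0.0044), np.float64(0.0055), np.float64(-0.0154), np.float64(-0.1136)]
[np.float64(-0.0044), np.float64(0.0072), np.float64(-0.0147), np.float64(-0.1136)]
[np.float64(-0.0044), np.float64(0.0088), np.float64(-0.0138), np.float64(-0.1136)]
[np.float64(-0.0044), np.float64(0.0103), np.float64(-0.0127), np.float64(-0.1136)]
[np.float64(-0.0044), np.float64(0.0117), np.float64(-0.0115), np.float64(-0.1136)]
[np.float64(-0.0044), np.float64(0.0129), np.float64(-0.0101), np.float64(-0.1136)]
```

Emit:
arm_command(
  plan=[
    [0, 0, 0, 0, 0.7],
    [0, 0, 0, 0, 1],
    [0, 0, 0, 0, 1],
    [-0.02, 0, 0, 0, 1],
    [-0.04, 0, 0, 0, 1],
    [-0.04, 0, 0, 0, 1],
    [-0.04, 0, 0, 0, 1],
  ],
)

```text
time_s: 18.23
eef_pos: [542.0, -28.8, 171.0]
ee_rot: [-0.267, -0.654, -0.267, 0.655]
force: [-0.1, -1.0, -0.0]
grip_width: 1.0
```

Emit:
arm_command(
  plan=[
    [-0.004, 0, -0.0164, -0.114, 1],
    [-0.004, 0.0018, -0.0163, -0.114, 1],
    [-0.004, 0.0037, -0.0159, -0.114, 1],
    [-0.004, 0.0055, -0.0154, -0.114, 1],
    [-0.002, 0.0072, -0.0147, -0.114, 1],
    [-0.002, 0.0088, -0.0138, -0.114, 1],
    [-0.002, 0.0103, -0.0127, -0.114, 1],
    [0, 0.0117, -0.0115, -0.114, 1],
    [0, 0.0129, -0.0101, -0.114, 1],
    [0, 0, 0, 0, 1],
    [0, 0, 0, 0, 1],
  ],
)

```text
time_s: 19.6
eef_pos: [646.9, 74.2, 191.6]
ee_rot: [0.554, 0.44, 0.554, -0.44]
force: [0.4, -0.1, -0.5]
grip_width: 1.0
```

```bash
python3 - <<'E'
from h import *
st();c=snap('wrist','w14')
for q in ['pointer_tip','red_mark','swivel_axis','key_bar','bolt_head']:
  for d in ctrl.place_of('wrist',q)[:1]: print(q,d['uv'],round(d['score'],2),atz(c,d['uv'],121 if q=='key_bar' else Z[q]).round(1))
E
```

```text
t 19.6 pos [646.9  74.2 191.6] q [ 0.5536  0.4395  0.5539 -0.4399] F [ 0.4 -0.1 -0.5] M [ 0.02 -0.08  0.04] g 1.0 j [-0.065  0.625  1.127 -0.     1.39  -0.294]
pointer_tip [193.2, 175.5] 0.67 [549.9  68.   16. ]
red_mark [196.6, 180.0] 0.67 [554.3  63.8  16. ]
swivel_axis [234.1, 218.1] 0.9 [602.6  29.2  16. ]
key_bar [281.1, 222.3] 0.59 [647.2  74.5 121. ]
```

View pics/w14.png

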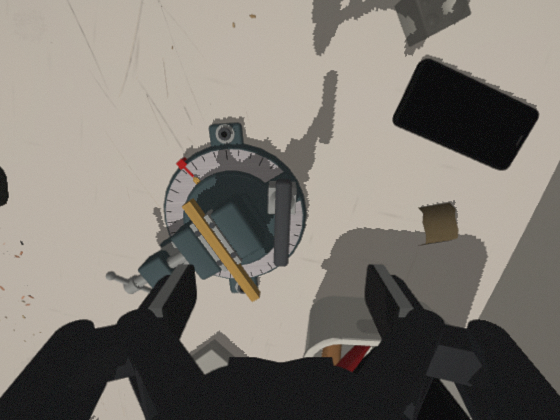

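```bash
python3 - <<'E'
from h import *
a=cv2.imread('pics/w14.png')
cv2.imwrite('pics/w14z.png',cv2.resize(a[145:205,165:245],(800,600),interpolation=cv2.INTER_CUBIC))
E
```

```text
(no output)
```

View pics/w14z.png

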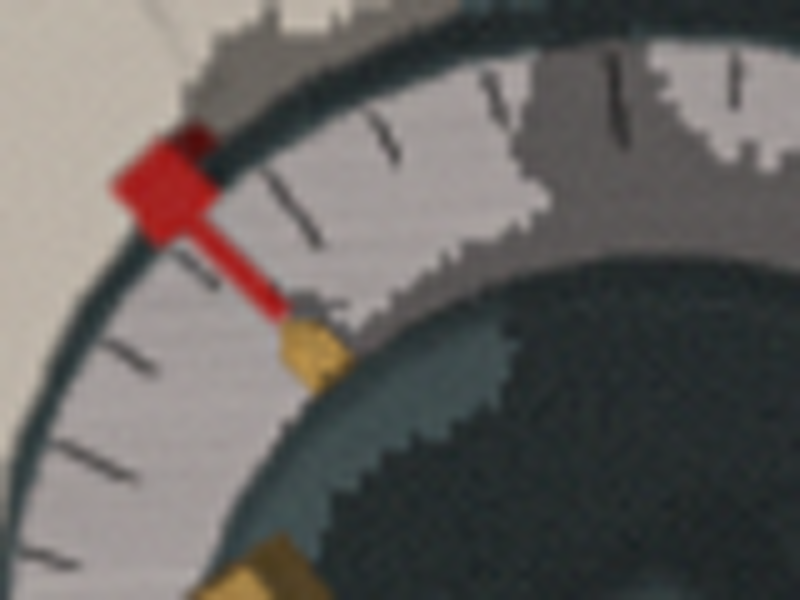

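The brass pointer is lying along the line of the red mark, with the tip at about (194,177). I'll take a steeper view to rule out parallax before tightening.

Emit:
arm_command(
  plan=[
    [0, -0.033, 0.0215, 0, 1],
    [0, -0.033, 0.0215, 0, 1],
    [0, 0, 0, 0, 1],
    [0, 0, 0, 0, 1],
  ],
)

```text
time_s: 20.4
eef_pos: [593.3, 17.7, 192.1]
ee_rot: [0.554, 0.439, 0.554, -0.439]
force: [-0.4, 1.1, 0.3]
grip_width: 0.999
```

```bash
python3 - <<'E'
from h import *
st();c=snap('wrist','w15');print(c['o'])
u=proj(c,[550,68,16]);print(u)
x,y=int(u[0]),int(u[1])
a=cv2.imread('pics/w15.png')
y0=max(0,y-30);x0=x-40;print(x0,y0)
cv2.imwrite('pics/w15z.png',cv2.resize(a[y0:y0+60,x0:x0+80],(800,600),interpolation=cv2.INTER_CUBIC))
for q in ['pointer_tip','red_mark','swivel_axis']:
  for d in ctrl.place_of('wrist',q)[:1]: print(q,d['uv'],round(d['score'],2),atz(c,d['uv'],121 if q=='key_bar' else Z[q]).round(1))
E
```

```text
t 20.4 pos [593.3  17.7 192.1] q [ 0.5544  0.4393  0.554  -0.4389] F [-0.4  1.1  0.3] M [-0.03 -0.   -0.01] g 0.999 j [-0.167  0.494  1.339  0.     1.309 -0.398]
[574.73445955  95.47783643 334.72042745]
[251.12811188 135.15321648]
211 105
pointer_tip [249.3, 137.8] 0.58 [548.7  64.9  16. ]
red_mark [250.1, 136.7] 0.4 [549.3  66.2  16. ]
```

View pics/w15z.png

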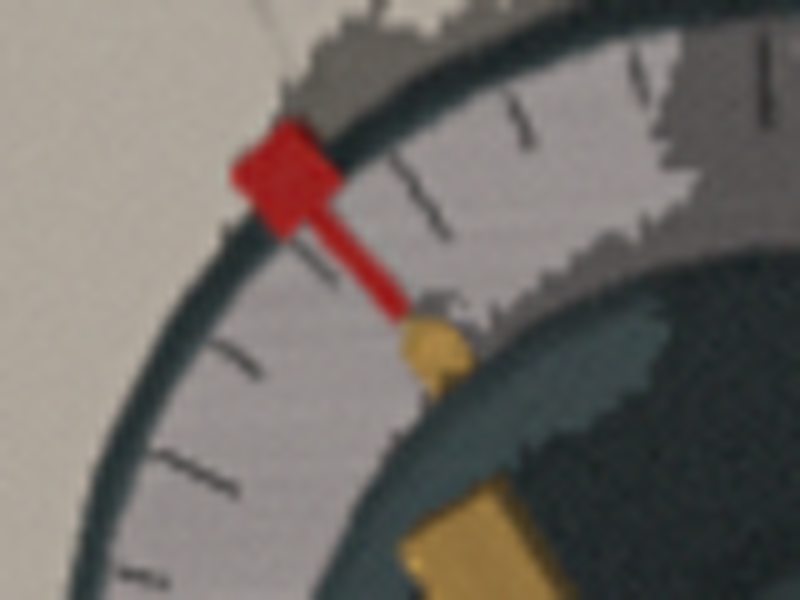

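View pics/w15.png

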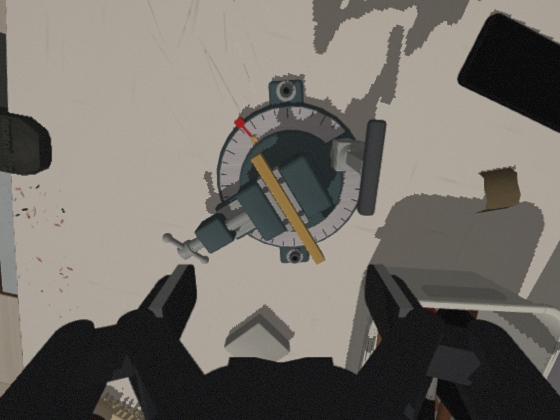

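```bash
cat > al.py <<'E'
from h import *
def align(c,ax):
    im=c['color'].astype(int);r,g,b=im[...,0],im[...,1],im[...,2]
    u=proj(c,[550,68,16])
    yy,xx=np.mgrid[:420,:560]
    out={}
    A=np.array(ax)
    for nm,m in [('red',(r-g>50)&(r>90)),('brass',(r-b>45)&(r-g<60)&(r-g>5))]:
        m=m&(np.hypot(xx-u[0],yy-u[1])<16)
        if nm=='red': w=np.clip(r-g,0,None)
        else: w=np.clip(r-b,0,None)
        P=[];W=[]
        for y,x in np.argwhere(m):
            p=atz(c,(x,y),16 if nm=='red' else 17)[:2]-A; rad=np.hypot(*p)
            if (nm=='red' and 63<rad<77) or (nm=='brass' and 56<rad<66): P.append([rad,np.degrees(np.arctan2(p[1],p[0]))]);W.append(w[y,x])
        P=np.array(P);W=np.array(W)
        if len(P): print(nm,len(P),'angle',np.average(P[:,1],weights=W).round(2),'rad',P[:,0].min().round(1),P[:,0].max().round(1))
        for lo in range(54,78,3):
            k=(P[:,0]>=lo)&(P[:,0]<lo+3) if len(P) else []
            if np.sum(k): print('   ',lo,np.average(P[k,1],weights=W[k]).round(2),np.sum(k))
E
python3 - <<'E'
from al import *
c=snap('wrist')
for ax in [(603,29),(602,29),(603,31),(603,27.5)]: print(ax);align(c,ax)
E
```

```text
(603, 29)
red 33 angle 144.3 rad 65.6 76.5
    63 144.11 1
    66 144.37 9
    69 144.26 9
    72 144.29 9
    75 144.27 5
brass 39 angle 144.47 rad 56.9 64.9
    54 143.39 1
    57 144.52 16
    60 144.46 16
    63 144.49 6
(602, 29)
red 35 angle 143.82 rad 64.8 76.4
    63 143.65 3
    66 143.91 9
    69 143.79 9
    72 143.76 10
    75 143.93 4
brass 39 angle 143.91 rad 56.1 64.1
    54 143.85 5
    57 144.01 16
    60 143.8 15
    63 144.0 3
(603, 31)
red 37 angle 145.63 rad 64.5 76.7
    63 145.79 5
    66 145.71 10
    69 145.5 8
    72 145.54 8
    75 145.67 6
brass 38 angle 146.06 rad 56.5 63.7
    54 146.31 4
    57 146.18 16
    60 145.87 15
    63 146.0 3
(603, 27.5)
red 31 angle 143.31 rad 66.5 76.7
    66 143.31 7
    69 143.36 10
    72 143.24 8
    75 143.31 6
brass 39 angle 143.33 rad 57.8 65.8
    57 143.47 12
    60 143.33 16
    63 143.16 11
```

Pointer and mark agree within about 0.2° in the steeper view, so no correction is needed. Next I'll measure the key bar from picture w14 and go back to it.

```bash
python3 - <<'E'
from h import *
a=cv2.imread('pics/w14.png')
cv2.imwrite('pics/w14k.png',cv2.resize(a[170:280,230:340],(660,660)[:2],interpolation=cv2.INTER_CUBIC)[:600])
E
```

```text
(no output)
```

View pics/w14k.png

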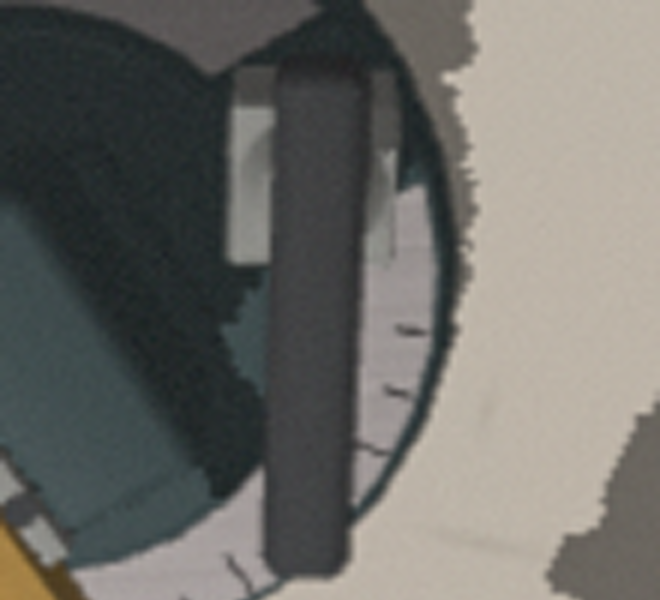

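Emit:
arm_command(
  plan=[
    [0, 0.033, -0.0215, 0, 1],
    [0, 0.033, -0.0215, 0, 1],
    [0, 0, 0, 0, 1],
  ],
)

```text
time_s: 21.02
eef_pos: [648.1, 76.5, 190.9]
ee_rot: [0.555, 0.438, 0.555, -0.438]
force: [-1.0, 0.1, -0.0]
grip_width: 1.001
```

```bash
python3 - <<'E'
from h import *
c=snap('wrist');s=ctrl.sense()
T=np.eye(4);T[:3,:3]=rot([0.5536,0.4395,0.5539,-0.4399]);T[:3,3]=[646.9,74.2,191.6]
M=T@np.array(c['hand_eye']);c['Rw']=M[:3,:3];c['o']=M[:3,3]
p,q=atz(c,(283.7,180.5),127),atz(c,(281.2,266),127)
m=(p+q)/2;print(p,q,m,np.linalg.norm(p-q));ang=np.degrees(np.arctan2(*(p-q)[[1,0]]));print('bar',ang)
st();plan([m[0],m[1],103.5],ang-90,4)
E
```

```text
[641.29829167 108.29186527 127.        ] [655.12640361  40.8575716  127.        ] [648.21234764  74.57471843 127.        ] 68.83749445305982
bar 101.58845437570899
t 21.07 pos [647.4  75.4 191. ] q [ 0.5544  0.4384  0.5549 -0.4388] F [ 0.8  0.2 -0. ] M [-0.04  0.   -0.  ] g 1.002 j [-0.063  0.628  1.125 -0.     1.39  -0.296]
from [647.4  75.4 191. ] 13.33 turn total 0.0304
[np.float64(0.0219), np.float64(0.0001), np.float64(0.0002), np.float64(0.0076)]
[np.float64(0.0219), np.float64(0.0001), np.float64(0.0002), np.float64(0.0076)]
[np.float64(0.0219), np.float64(0.0001), np.float64(0.0002), np.float64(0.0076)]
[np.float64(0.0219), np.float64(0.0002), np.float64(0.0002), np.float64(0.0076)]
```

Emit:
arm_command(
  plan=[
    [0.02, 0, 0, 0.008, 1],
    [0.025, 0, 0, 0.008, 1],
    [0.025, 0, 0, 0.008, 1],
    [0.017, 0, 0, 0.006, 1],
    [0, 0, 0, 0, 1],
  ],
)

```text
time_s: 21.7
eef_pos: [646.7, 74.2, 103.9]
ee_rot: [0.547, 0.447, 0.548, -0.448]
force: [0.0, 0.4, -1.0]
grip_width: 1.0
```

```bash
python3 - <<'E'
from al import *
st();c=snap('wrist','w16')
align(c,(603,29))
E
```

```text
t 21.7 pos [646.7  74.2 103.9] q [ 0.547   0.447   0.5481 -0.4478] F [ 0.   0.4 -1. ] M [-0.01 -0.01 -0.04] g 1.0 j [-0.065  0.701  1.232 -0.     1.21  -0.266]
red 56 angle 144.58 rad 65.6 76.7
    63 144.47 3
    66 144.56 17
    69 144.64 14
    72 144.62 12
    75 144.54 10
brass 64 angle 144.8 rad 57.1 65.0
    57 144.5 27
    60 145.1 27
    63 144.72 10
```

View pics/w16.png

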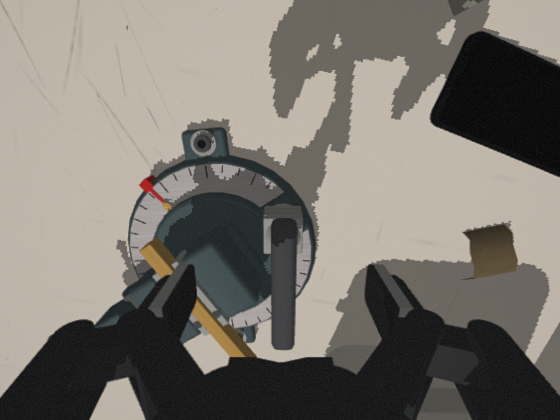

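Emit:
arm_command(
  plan=[
    [0, 0.001, 0, 0, 0.6],
    [0, 0, 0, 0, 0.3],
    [0, 0, 0, 0, 0.15],
    [0, 0, 0, 0, 0],
    [0, 0, 0, 0, 0],
    [0, 0, 0, 0, 0],
  ],
  squeeze=60,
)

```text
time_s: 22.5
eef_pos: [648.3, 74.7, 105.1]
ee_rot: [0.548, 0.447, 0.548, -0.447]
force: [-1.2, -0.3, 2.8]
grip_width: 0.126
```

```bash
python3 - <<'E'
from al import *
st();c=snap('wrist','w17')
align(c,(603,29))
E
```

```text
t 22.5 pos [648.3  74.7 105.1] q [ 0.5477  0.4473  0.5476 -0.4473] F [-1.2 -0.3  2.8] M [-0.04  0.28 -0.05] g 0.126 j [-0.064  0.702  1.227 -0.     1.212 -0.265]
red 57 angle 144.6 rad 65.1 76.8
    63 144.71 4
    66 144.56 15
    69 144.57 14
    72 144.6 14
    75 144.64 10
brass 64 angle 144.76 rad 57.1 65.0
    57 144.73 28
    60 144.8 25
    63 144.74 11
```

View pics/w17.png

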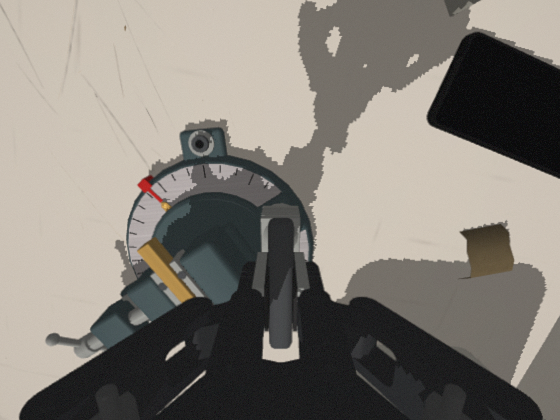

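Emit:
arm_command(
  plan=[
    [0, 0, 0, 0.1, 0],
    [0, 0, 0, 0.1, 0],
    [0, 0, 0, 0.1, 0],
    [0, 0, 0, 0.1, 0],
    [0, 0, 0, 0.05, 0],
    [0, 0, 0, 0, 0],
  ],
  squeeze=90,
)

```text
time_s: 23.3
eef_pos: [648.7, 74.7, 105.1]
ee_rot: [0.435, 0.558, 0.434, -0.558]
force: [0.9, -0.4, 3.9]
grip_width: 0.122
```

```bash
python3 - <<'E'
from al import *
st();c=snap('wrist','w18')
align(c,(603,29))
E
```

```text
t 23.3 pos [648.7  74.7 105.1] q [ 0.4346  0.5584  0.4339 -0.5577] F [ 0.9 -0.4  3.9] M [-0.   -0.28  0.02] g 0.122 j [-0.064  0.702  1.226 -0.     1.211  0.184]
red 51 angle 144.65 rad 65.7 76.9
    63 144.6 2
    66 144.59 13
    69 144.77 14
    72 144.68 13
    75 144.54 9
brass 50 angle 144.89 rad 57.7 65.3
    57 144.88 18
    60 144.89 22
    63 144.88 10
```

View pics/w18.png

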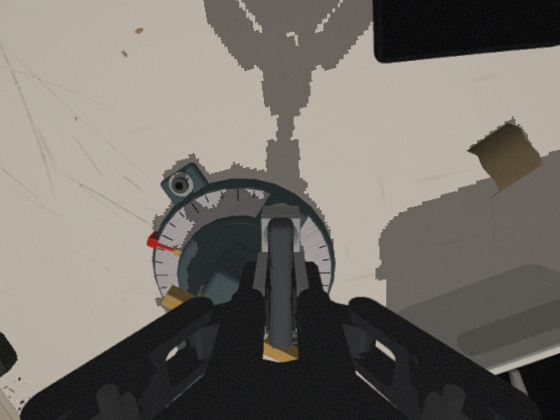

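Still aligned, to about 0.2°. I'll keep tightening.

Emit:
arm_command(
  plan=[
    [0, 0, 0, 0.08, 0],
    [0, 0, 0, 0.08, 0],
    [0, 0, 0, 0.08, 0],
    [0, 0, 0, 0, 0],
  ],
)

```text
time_s: 23.85
eef_pos: [648.8, 74.6, 105.2]
ee_rot: [0.365, 0.606, 0.364, -0.605]
force: [3.4, -0.9, 3.5]
grip_width: 0.119
```

```bash
python3 - <<'E'
from al import *
st();c=snap('wrist','w19')
align(c,(603,29))
E
```

```text
t 23.85 pos [648.8  74.6 105.2] q [ 0.365   0.6063  0.3642 -0.6054] F [ 3.4 -0.9  3.5] M [-0.11 -0.66  0.12] g 0.119 j [-0.064  0.702  1.226 -0.     1.211  0.423]
red 45 angle 144.67 rad 66.0 76.7
    63 144.82 2
    66 144.55 10
    69 144.63 11
    72 144.75 16
    75 144.66 6
brass 45 angle 144.85 rad 58.5 65.6
    57 144.58 12
    60 145.09 22
    63 144.61 11
```

Emit:
arm_command(
  plan=[
    [0, 0, 0, 0.08, 0],
    [0, 0, 0, 0.08, 0],
    [0, 0, 0, 0.08, 0],
    [0, 0, 0, 0, 0],
  ],
)

```text
time_s: 24.4
eef_pos: [648.9, 74.5, 105.2]
ee_rot: [0.29, 0.646, 0.289, -0.645]
force: [4.5, -0.6, 3.6]
grip_width: 0.119
```

```bash
python3 - <<'E'
from al import *
st();c=snap('wrist','w20')
align(c,(603,29))
E
```

```text
t 24.4 pos [648.9  74.5 105.2] q [ 0.29    0.6456  0.2892 -0.6445] F [ 4.5 -0.6  3.6] M [-0.29 -1.03  0.13] g 0.119 j [-0.065  0.703  1.226 -0.     1.211  0.662]
red 45 angle 144.65 rad 65.5 76.8
    63 145.0 2
    66 144.55 12
    69 144.58 12
    72 144.66 10
    75 144.82 9
brass 35 angle 144.9 rad 59.2 65.5
    57 144.44 5
    60 144.96 19
    63 144.97 11
```

View pics/w20.png

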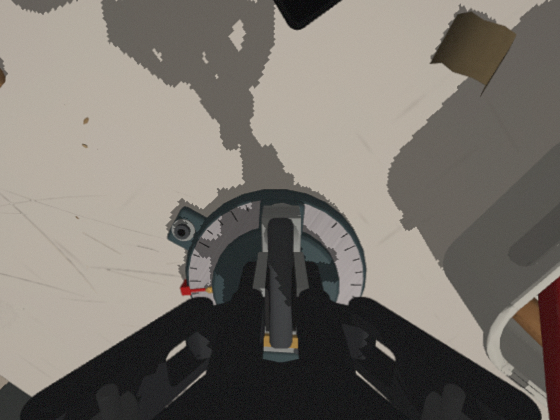

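Emit:
arm_command(
  plan=[
    [0, 0.0006, -0.0006, 0.08, 0],
    [0, 0, 0, 0.08, 0],
    [0, 0, 0, 0, 0],
  ],
)

```text
time_s: 24.82
eef_pos: [649.4, 74.5, 105.2]
ee_rot: [0.238, 0.666, 0.237, -0.666]
force: [3.2, -2.6, 5.6]
grip_width: 0.121
```

```bash
python3 - <<'E'
from al import *
st();c=snap('wrist','w21')
align(c,(603,29))
E
```

```text
t 24.82 pos [649.4  74.5 105.2] q [ 0.2375  0.6663  0.237  -0.6659] F [ 3.2 -2.6  5.6] M [-0.53 -0.76  0.19] g 0.121 j [-6.500e-02  7.040e-01  1.223e+00 -1.000e-03  1.213e+00  8.220e-01]
red 21 angle 144.51 rad 66.2 72.2
    66 144.47 10
    69 144.57 10
    72 144.35 1
brass 33 angle 144.88 rad 59.5 65.6
    57 144.4 3
    60 144.88 20
    63 145.03 10
```

Emit:
arm_command(
  plan=[
    [0, 0, 0, 0.05, 0],
    [0, 0, 0, 0.05, 0],
    [0, 0, 0, 0, 0],
  ],
)

```text
time_s: 25.25
eef_pos: [649.4, 74.4, 105.1]
ee_rot: [0.204, 0.677, 0.204, -0.677]
force: [2.3, -2.9, 4.7]
grip_width: 0.118
```

```bash
python3 - <<'E'
from al import *
st();c=snap('wrist','w22')
align(c,(603,29))
E
```

```text
t 25.25 pos [649.4  74.4 105.1] q [ 0.2041  0.6773  0.2035 -0.6769] F [ 2.3 -2.9  4.7] M [-0.62 -0.75  0.28] g 0.118 j [-6.500e-02  7.040e-01  1.223e+00 -1.000e-03  1.213e+00  9.220e-01]
```

View pics/w22.png

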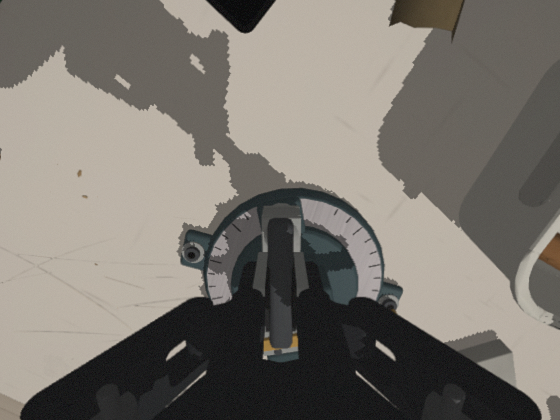

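Emit:
arm_command(
  plan=[
    [0, 0, 0, 0.04, 0],
    [0, 0, 0, 0, 0],
  ],
)

```text
time_s: 25.55
eef_pos: [649.4, 74.4, 105.1]
ee_rot: [0.191, 0.681, 0.19, -0.681]
force: [3.8, -2.1, 5.3]
grip_width: 0.118
```

```bash
python3 - <<'E'
from al import *
st()
E
```

```text
t 25.55 pos [649.4  74.4 105.1] q [ 0.1906  0.6813  0.1899 -0.6808] F [ 3.8 -2.1  5.3] M [-0.62 -0.84  0.25] g 0.118 j [-6.500e-02  7.040e-01  1.223e+00 -1.000e-03  1.213e+00  9.620e-01]
```

Emit:
arm_command(
  plan=[
    [0, 0, 0, 0, 0.5],
    [0, 0, 0, 0, 0.8],
    [0, 0, 0, 0, 1],
    [0, 0, 0, 0, 1],
    [-0.01, 0, 0, 0, 1],
    [-0.03, 0, 0, 0, 1],
    [-0.045, 0, 0, 0, 1],
    [0, 0, 0, 0, 1],
  ],
)

```text
time_s: 26.55
eef_pos: [650.6, 74.8, 194.6]
ee_rot: [0.19, 0.684, 0.188, -0.679]
force: [0.0, 0.1, -0.9]
grip_width: 1.001
```

```bash
python3 - <<'E'
from al import *
st();c=snap('wrist','w23')
align(c,(603,29))
for q in ['key_bar','bolt_head']:
  for d in ctrl.place_of('wrist',q)[:1]: print(q,d['uv'],round(d['score'],2),atz(c,d['uv'],121 if q=='key_bar' else Z[q]).round(1))
E
```

```text
t 26.55 pos [650.6  74.8 194.6] q [ 0.1902  0.6839  0.1884 -0.6786] F [ 0.   0.1 -0.9] M [ 0.   -0.01  0.02] g 1.001 j [-0.064  0.627  1.117  0.     1.39   0.965]
red 21 angle 144.41 rad 65.5 76.8
    63 144.58 1
    66 144.26 5
    69 144.47 5
    72 144.39 6
    75 144.52 4
brass 22 angle 144.59 rad 59.0 65.8
    57 144.33 4
    60 144.59 12
    63 144.77 6
key_bar [279.5, 222.6] 0.83 [649.1  75.1 121. ]
```

View pics/w23.png

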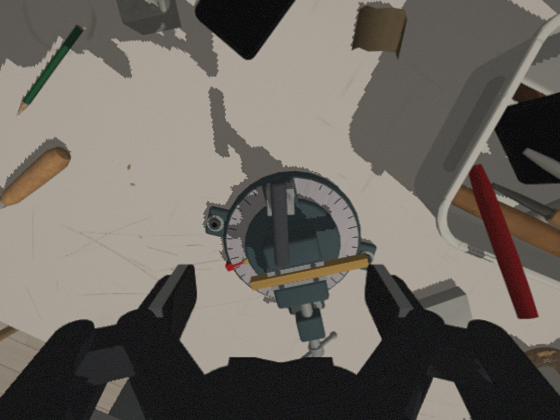

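```bash
python3 - <<'E'
from h import *
c=snap('scene','s24');a=cv2.imread('pics/s24.png')
cv2.imwrite('pics/s24z.png',cv2.resize(a[150:300,200:380],(720,600),interpolation=cv2.INTER_CUBIC))
o=cv2.imread('pics/scene0.png')
cv2.imwrite('pics/s0z.png',cv2.resize(o[150:300,200:380],(720,600),interpolation=cv2.INTER_CUBIC))
E
```

```text
(no output)
```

View pics/s24z.png

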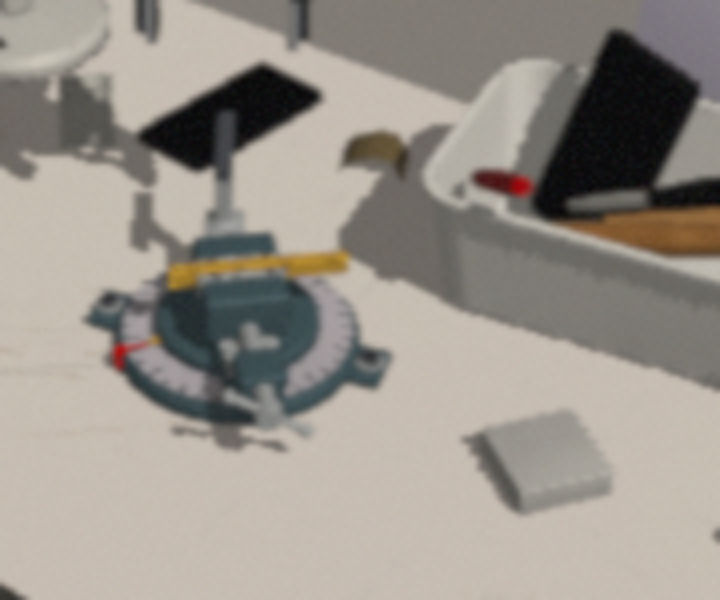

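The scene view shows the key upright on the bolt at (225,170) in the crop. The pointer is on the red mark, the steel block is undisturbed and the fingers are clear.

```bash
python3 - <<'E'
from h import *
print(ctrl.finish_job());st()
E
```

```text
the job is handed in; nothing more can be done
None
the job is handed in; nothing more can be done
```

I loosened the clamp bolt with the key, let go, and swung the vise about 43° anticlockwise onto the red mark. I then took the key again, tightened the bolt and left the key standing on it. The job was handed in shortly after 26.5 s.

**Alignment:** the last wrist picture after letting go put the pointer at 144.6° and the mark at 144.4°. They stayed within about 0.4° in every picture where I could measure both.

**Tightness:** I worked the bolt angle out from the key's heading, as it can't be read directly. It comes to about −0.05 rad, where below 0.15 counts as tight. I did not turn it as far as the solid stop.

**Key and bench:** the last scene picture shows the key upright on the bolt with the gripper clear above it. The steel block appears undisturbed; I did not compare the doming block with its starting place.

**What went wrong on the way:** the first grip on the vise tail was blocked by the end of the tommy bar. I moved 9 mm towards the axis and held the guide just in front of the tail block for the swing instead.

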